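# Key a toothed pulley onto a gearmotor shaft

## Robot

A 6-joint arm with a two-finger parallel gripper is mounted at the origin on a cart in front of the work surface, level with it; the furniture and walls round the work are solid. World frame = base frame: x ahead of the robot, y to its left, z up, the work surface at z = 0. Lengths are in m, angles in rad, forces in N, time in s.
With the tool pointing down it reaches from about 0.375 to 0.925 m from the base axis. Payload 5.7 kg.
Tool frame: the origin (TCP) lies between the finger pads; the fingertips stand 25 mm ahead of it and the grasp point (between the pads) lies 6 mm ahead of it; z points along the fingers, y is the line along which they close (so a half turn about z gives the same grasp; the last joint's range is limited). The gripper opens to 85 mm and grips with 20 to 120 N. Pads are 22 mm wide; open, the fingers measure 114 mm over their backs; the gripper's body (76 mm by 85 mm) begins 54 mm behind the grasp point. The pads swing forward as they close: fully open they stand 13 mm farther back than shut.
Start: joints at [-1.257, 0.359, 1.51, -0, 1.272, -0.115], TCP at [0.249, -0.546, 0.256] pointing down, gripper open.
Joint ranges: [-2.97, 2.97], [-1.01, 2.36], [0.21, 2.38], [-0.96, 4.11], [0.2, 2.71], [-2.98, 2.98]. Speed limits (rad/s): [2.39, 2.39, 3.14, 3.14, 3.14, 3.14].

## Interface

Orientations are given as a rotation vector (axis times angle).
In Python, from bench import manip gives the robot as it stands.
- The arm moves only by the tool play_rows, never from a script. Its argument "steps" is a list of rows, each a list of 4 numbers: the shift along the tool's x, y, z as a fraction of full scale, then the turn about the tool's z as a fraction of full scale. In form: [[x, y, z, roll], ...]. A call has 1 to 5 rows; each row is the pose to reach, as a shift and turn from the pose commanded when the call began, along the tool's axes at that moment; what a row does not reach only later rows make up. Full scale, the value 1, is 8 cm for a shift and 120 degrees for a turn. A row lasts 1/10 s, in which the tool goes at most 50 mm and 8.59 degrees, less where a joint would pass 70% of its speed; a pose out of reach is approached as far as the arm can. A call with a number of a shift or a turn outside -1 to 1 is refused whole. A call with a gripper value outside its range is refused whole. "fingers" is the opening in per cent of the stroke, from 0 (shut) to 100 (fully open), set as the call begins (left out, the last holds). The fingers move at their own pace and stop on an object; "squeeze" is the grip in N (left out, the last holds). Time passes only in rows, so rows that repeat a pose let the fingers close. It gives the time, the measured TCP pose, the force, the opening and the grip force at its end, in the units of the state.
- manip.observe(): the state, without advancing time (a new reading comes with each control period).
- manip.snapshot(name): name is "scene" or "side" or "wrist"; returns a dict with "frame" (384x512x3 uint8, blue, green, red), "depth" (384x512 float32, m along the optical axis (not along the pixel's ray), 0 where there is no reading), "fx", "fy", "cx", "cy" (pixels), "k1" (the pictures are not rectified: a ray, as slopes to the right and down, at radius r is drawn at 1 + k1 r^2 times it, then the intrinsics apply), "rvec" (rotation vector, rad) and "tvec" (3), from world to camera coordinates, as OpenCV has them. Camera axes: x right, y down, z forward; pixel columns grow to the right and rows downward; lengths in m; the calibration is good to about 2 mm. A picture is of the moment at which its call begins.
- manip.close_job(): hands the job in; it is judged then, once.
The state is a dict: "time": time; "joint_pos": joint angles; "joint_vel": joint speeds; "tau": joint torques, N m; "tcp_pos": TCP position; "tool_rot": TCP orientation; "force": force on the tool from outside, world axes, zero at the start; "torque": the same for the moment, N m; "width": finger opening in m; "finger_force": force on a finger pad.
Only numpy, scipy, OpenCV 4.12 (cv2) and the standard library are available. Lean on these libraries where they do the work, as an engineer would, in place of code of your own. Each camera call takes 0.05 s, during which the arm holds its last target. There are 200 camera calls.

## Task

Lay the loose steel key flat into the slot of the gearmotor's shaft until it sits on the slot's floor. Then take the toothed pulley out of its wooden V block and slide it onto the shaft, its keyway over the key, until it is fully home, and press it firmly but gently against the shaft's shoulder before letting go. Force nothing and leave the other things on the desk where they are.

Things in the scene. Friction and masses are not known exactly. Their poses are not given: they have to be found in the camera images.
- gearmotor: grey gearmotor fixed to the desk; its steel shaft is level, 88 mm above the desk, and points along this body's -y (to the robot's right at yaw 0). Origin on the desk below the shoulder face (y = 0). From y = 0 to 34 mm there is only the round shoulder, 40 mm in diameter (room for a finger above it); gearbox, 66 mm wide, 114 mm high, from y = 40 mm; motor to y = 140 mm
- shoulder (a point): centre of the shoulder's rigid flat face, on the shaft axis. y axis: along the shaft to the motor (the way the pulley is pushed). Shaft 30 mm in diameter, 54 mm long from here to -y, its last 8 mm tapered to 21 mm. It turns stiffly (at about 0.25 N m), starting up to 0.2 rad either way. Press home with about 10 to 20 N; over 35 N on motor, shaft or key is too much
- slot (a point): middle of the floor of the key slot in the shaft's upper side, 19 mm from the shoulder face: a rectangular pocket closed at both ends, 32 mm long (y), 11.5 mm wide (x), floor 9 mm from the shaft axis, 5 mm deep at its side edges. z axis: out of the slot (up, tilted with the shaft); y axis: along the shaft to the motor
- key_centre (a point): centre of the loose plain steel key on the desk: a bar 10 mm wide (x), 30 mm long (y), 13 mm high (z), 30 g, with 1.5 mm bevels. Either end first. Fully in the slot its centre is 6.5 mm above the slot's floor and its top 22 mm from the shaft axis
- pulley_centre (a point): centre of the aluminium toothed pulley: 80 mm across, 26 mm between its flat end faces, 0.25 kg; stands with axis (y) level in a V block. z: from the centre through the keyway (up at the start). Bore 32 mm, keyway 13 mm wide, roof 24.5 mm from the axis. Take it from above across the faces by the 15 mm of rim over the keyway. Home, its centre is 13 mm from the shoulder, its z along the slot's
- v_block: wooden V block fixed to the desk, 90 mm (x) by 24 mm (y), 45 mm high, that holds the pulley, whose centre is 64.6 mm above the desk; groove along y. Origin on the desk under its middle
- battery: blue block battery, 26 x 49 x 17 mm, lying on the desk (a bystander)
- ferrite: grey ferrite tube, 15 mm thick and 48 mm long, lying on the desk (a bystander)
- tape: roll of black insulating tape, 62 mm across, 19 mm high, lying flat (a bystander)
- cutters: blue-handled side cutters, 126 mm long, lying flat (a bystander)
- relay1: small open-frame relay, 24 x 36 x 32 mm (a bystander)

How it is judged:
By the outcome, as a careful person would: the job done as asked, in the order asked, and still so for the second after the job is handed in, with the robot touching nothing.
It also fails if it takes over 72 s, if anything falls off the work surface, if the arm or the gripper's body presses on something with over 40 N, if the wrist force passes 120 N, or if a joint passes its speed limit or range.

## Working session

There is one attempt and no reset: what is moved stays moved. The work goes in short steps, Python scripts to look and compute and a tool call to move; the robot and the scene stay as the last step left them, time stands still between calls to the robot, and variables do not carry over. Pictures are saved under pics/ and viewed, at most 10 in all, crops included, and the job is handed in when it is done.

Besides the shell and the picture viewer there is one more tool, called after "Call:" as name([rows], argument=value, ...), one row to a line, values as JSON. play_rows: Moves the arm, as the interface text tells. Shift numbers are shares of 8 cm and turn numbers shares of 120 degrees, none past 1 either way. Its arguments: {"type":"object","properties":{"steps":{"type":"array","items":{"type":"array","items":{"type":"number","minimum":-1,"maximum":1}}},"fingers":{"type":"number"},"squeeze":{"type":"number"}},"required":["steps"]}

```bash
ls; mkdir -p pics; cat > h.py <<'E'
import numpy as np, cv2
from scipy.spatial.transform import Rotation as R
from bench import manip
def snap(n):
    s=manip.snapshot(n); s['R']=cv2.Rodrigues(np.array(s['rvec'],float))[0]; s['t']=np.array(s['tvec'],float).ravel()
    s['K']=np.array([[s['fx'],0,s['cx']],[0,s['fy'],s['cy']],[0,0,1]]); s['D']=np.array([s['k1'],0,0,0.]); return s
def rays(s,uv):
    p=cv2.undistortPoints(np.array(uv,float).reshape(-1,1,2),s['K'],s['D']).reshape(-1,2)
    return np.c_[p,np.ones(len(p))]
def onplane(s,uv,z):
    d=rays(s,uv)@s['R']; c=-s['R'].T@s['t']; return c+d*((z-c[2])/d[:,2])[:,None]
def cloud(s):
    h,w=s['depth'].shape; u,v=np.meshgrid(np.arange(w),np.arange(h))
    r=rays(s,np.c_[u.ravel(),v.ravel()])*s['depth'].reshape(-1,1)
    P=(r-s['t'])@s['R']; P[s['depth'].ravel()==0]=np.nan; return P.reshape(h,w,3)
def proj(s,P): return cv2.projectPoints(np.array(P,float).reshape(-1,1,3),np.array(s['rvec'],float),s['t'],s['K'],s['D'])[0].reshape(-1,2)
E
python3 - <<'E'
from h import *
a=snap('scene');b=snap('side');w=snap('wrist')
np.save('a.npy',a);np.save('b.npy',b);np.save('w.npy',w)
im=np.vstack([np.hstack([a['frame'],b['frame']])])
cv2.imwrite('pics/1.png',cv2.resize(a['frame'],(800,600)))
cv2.imwrite('pics/2.png',cv2.resize(b['frame'],(800,600)))
for s in(a,b,w): print(-s['R'].T@s['t'], s['R'][2], s['fx'],s['k1'])
print(manip.observe())
E
```

```text
pics
[0.09552091 0.57687158 0.59378265] [ 0.448359   -0.71982821 -0.52992599] 379.8357394189354 -0.08893250377814817
[ 0.38552917 -1.17079964  0.62848781] [ 0.13558173  0.87901958 -0.45710193] 439.62229204112964 -0.12285651331188277
[ 0.32300615 -0.51162998  0.3737468 ] [-0.28481985 -0.12739337 -0.9500782 ] 281.2027371561596 -0.06406645119626639
{'time': 0.15, 'joint_pos': array([-1.25710288e+00,  3.59331277e-01,  1.51119055e+00,  6.92580438e-06,
        1.27252202e+00, -1.15089101e-01]), 'joint_vel': array([ 2.86985653e-04, -2.61119605e-03, -3.23508533e-03, -3.28670438e-04,
       -6.66758913e-04, -7.39091242e-05]), 'tau': array([ 1.12201880e-03, -5.28028286e+01, -2.78930676e+01, -2.23819256e-04,
        8.28852702e-03,  2.66081344e-06]), 'tcp_pos': array([ 0.24930457, -0.54520577,  0.25564905]), 'tool_rot': array([-3.06825835e+00, -6.68071750e-01,  2.15545668e-04]), 'force': array([-0.2282068 , -0.61223639, -0.32003292]), 'torque': array([-0.00031591, -0.05888924,  0.01528013]), 'finger_force': 0.0, 'width': 0.08539199273359842}
```

View pics/1.png

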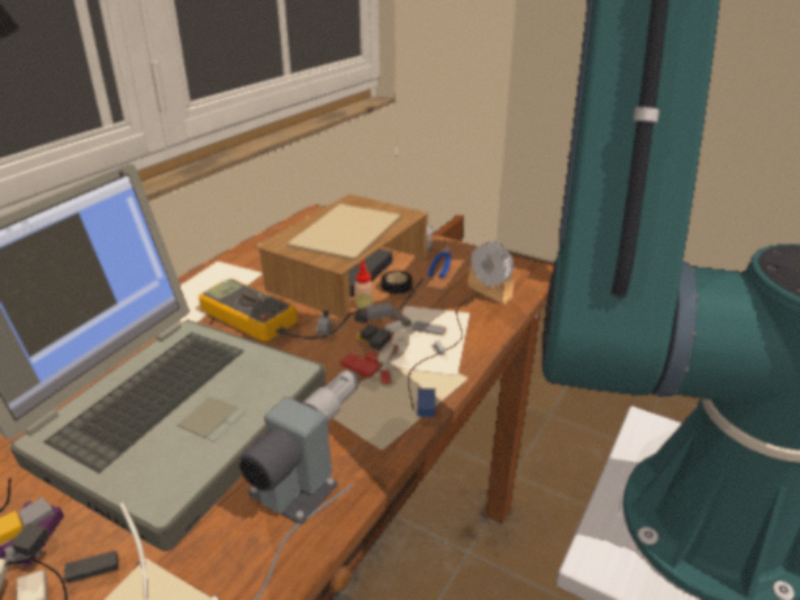

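View pics/2.png

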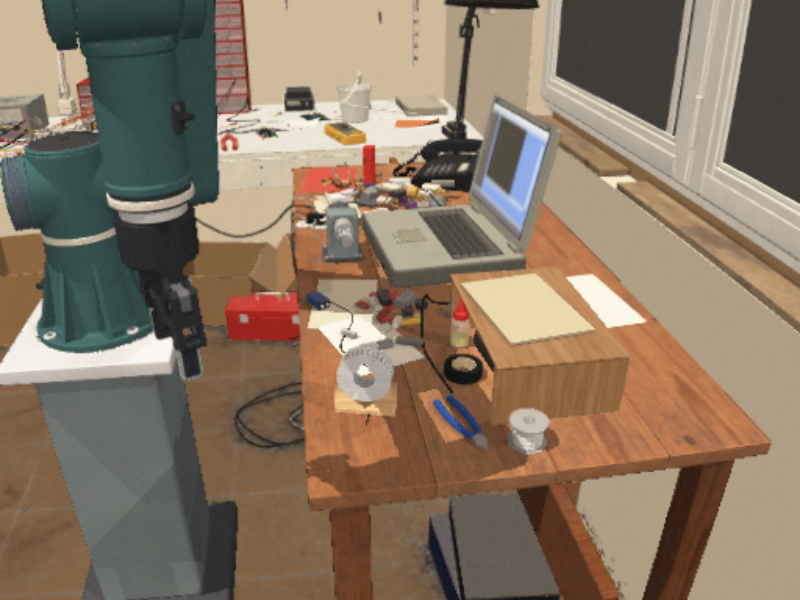

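The scene view shows the gearmotor at about (300,440) with its shaft end at (355,375), and the pulley in its V block at (490,268). A small grey bar on paper at (437,348) may be the key. In the side view the pulley is at (365,375) and the motor at (343,232).

```bash
python3 - <<'E'
from h import *
a=np.load('a.npy',allow_pickle=True).item();b=np.load('b.npy',allow_pickle=True).item();w=np.load('w.npy',allow_pickle=True).item()
k=512/800
ca,cb=cloud(a),cloud(b)
f=lambda c,u,v: np.round(np.nanmedian(c[int(v*k)-1:int(v*k)+2,int(u*k)-1:int(u*k)+2].reshape(-1,3),axis=0),3)
for u,v in[(437,348),(333,395),(350,378),(492,262),(490,290),(427,402),(300,410),(397,280)]: print('a',u,v,f(ca,u,v))
for u,v in[(350,332),(345,235),(340,212),(365,355),(365,375),(365,402),(318,300),(375,340)]: print('b',u,v,f(cb,u,v))
A=cv2.resize(a['frame'][180:290,180:350],None,fx=2.35,fy=2.35,interpolation=3)
B=cv2.resize(b['frame'][120:275,190:320],None,fx=2.9,fy=2.9,interpolation=3)
W=cv2.resize(w['frame'],(400,300))
o=np.zeros((600,800,3),np.uint8)
o[:A.shape[0],:A.shape[1]]=A;o[:B.shape[0],400:400+B.shape[1]]=B;o[290:590,:400]=W
cv2.imwrite('pics/3.png',o)
E
```

```text
a 437 348 [ 0.463 -0.124  0.008]
a 333 395 [0.465 0.143 0.104]
a 350 378 [0.468 0.101 0.101]
a 492 262 [ 0.477 -0.358  0.058]
a 490 290 [ 0.459 -0.328  0.015]
a 427 402 [0.404 0.008 0.017]
a 300 410 [0.473 0.195 0.115]
a 397 280 [ 0.638 -0.285  0.006]
b 350 332 [ 0.461 -0.134  0.014]
b 345 235 [0.471 0.094 0.103]
b 340 212 [0.47  0.193 0.116]
b 365 355 [ 0.463 -0.356  0.104]
b 365 375 [ 0.472 -0.253  0.002]
b 365 402 [ 0.463 -0.341  0.012]
b 318 300 [ 0.409 -0.017  0.019]
b 375 340 [ 0.503 -0.15   0.005]
```

View pics/3.png

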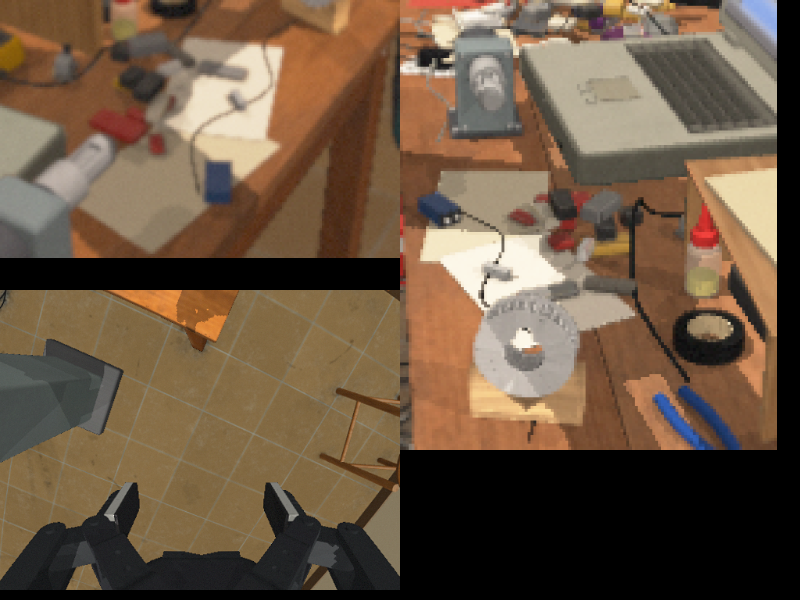

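The key is the small bar at about (490,268) in the right crop, roughly world (0.462, -0.130). The shaft end is at about (0.468, 0.095), and the pulley rim top is at (0.463, -0.356, 0.104), which matches the given heights. Next I move the wrist camera above the key.

Call:
play_rows([
  [0.46,-0.36,0.06,0],
  [0.915,-0.72,0.13,0],
], fingers=50)

```text
time: 0.35
tcp_pos: [0.2921, -0.4628, 0.2455]
tool_rot: [3.07, 0.665, 0.0]
force: [1.0, -0.0, 1.2]
width: 0.059
finger_force: 0.0
```

Call:
play_rows([
  [0.46,-0.36,0.06,0],
  [0.915,-0.72,0.13,0],
])

```text
time: 0.55
tcp_pos: [0.3351, -0.3784, 0.2351]
tool_rot: [-3.07, -0.667, -0.0]
force: [0.3, 0.3, -0.2]
width: 0.0426
finger_force: 0.0
```

Call:
play_rows([
  [0.46,-0.36,0.06,0],
  [0.915,-0.72,0.13,0],
])

```text
time: 0.75
tcp_pos: [0.3778, -0.2954, 0.2249]
tool_rot: [-3.07, -0.668, -0.0]
force: [1.3, 0.2, 0.0]
width: 0.0427
finger_force: 0.0
```

Call:
play_rows([
  [0.46,-0.36,0.06,0],
  [0.915,-0.72,0.13,0],
])

```text
time: 0.95
tcp_pos: [0.4204, -0.2126, 0.2146]
tool_rot: [3.07, 0.668, 0.0]
force: [0.7, -0.1, 0.2]
width: 0.0427
finger_force: 0.0
```

Call:
play_rows([
  [0.46,-0.36,0.06,0],
  [0.915,-0.72,0.13,0],
  [0.915,-0.72,0.13,0],
  [0.915,-0.72,0.13,0],
])

```text
time: 1.35
tcp_pos: [0.4626, -0.1306, 0.204]
tool_rot: [-3.068, -0.673, 0.001]
force: [0.5, -0.1, 0.4]
width: 0.0425
finger_force: 0.0
```

```bash
python3 - <<'E'
from h import *
w=snap('wrist'); np.save('w2.npy',w)
o=manip.observe(); print(o['tcp_pos'],o['tool_rot'],o['width'],o['force'])
print('key pred px',proj(w,[0.462,-0.13,0.013]), 'grasp px',proj(w,[*o['tcp_pos'][:2],0.0]))
cv2.imwrite('pics/4.png',cv2.resize(w['frame'],(800,600)))
E
```

```text
[ 0.46237655 -0.13162625  0.20418786] [ 3.06908779e+00  6.70408904e-01 -1.02138834e-03] 0.04280175161692142 [ 0.81049211 -0.41126897 -0.43278867]
key pred px [[257.08999771 176.13538104]] grasp px [[258.50284946 173.6041384 ]]
```

View pics/4.png

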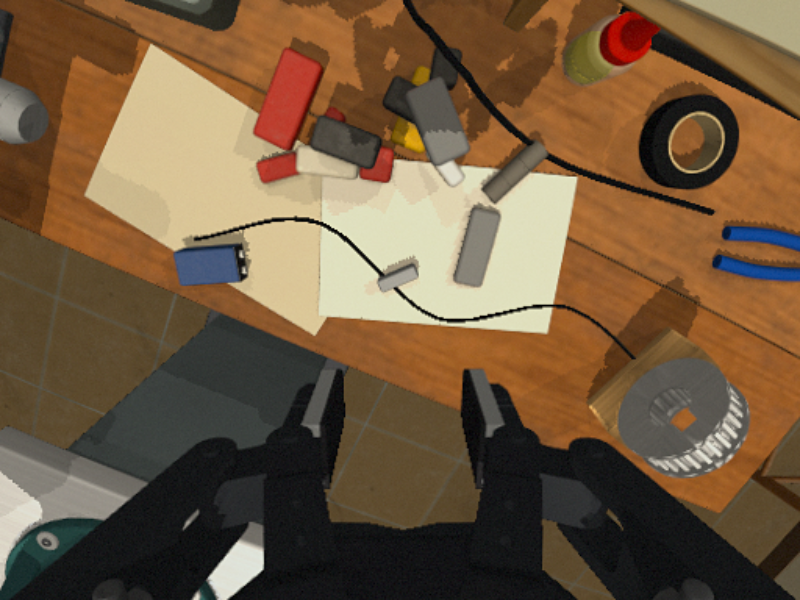

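The key is at (398,277), tilted about 20° in the image and lying on the paper. The battery is at (210,264), the ferrite at (477,247) and the pulley at (683,415). The shaft end shows at (20,112). Next I measure the key.

```bash
cat >> h.py <<'E'
def topblob(s,c,zlo,zhi,r):
    C=cloud(s); m=(np.hypot(C[...,0]-c[0],C[...,1]-c[1])<r)&(C[...,2]>zlo)&(C[...,2]<zhi)
    return C,m
E
python3 - <<'E'
from h import *
w=np.load('w2.npy',allow_pickle=True).item()
C,m=topblob(w,(0.462,-0.13),0.006,0.03,0.03)
P=C[m]; print(m.sum(),np.median(P,axis=0), np.percentile(P[:,2],[5,50,95]))
r=cv2.minAreaRect((P[:,:2]*1000).astype(np.float32)); print('depth',r)
# local floor
C2,m2=topblob(w,(0.462,-0.13),-0.02,0.005,0.03); print('floor',np.median(C2[m2][:,2]))
x0,x1,y0,y1=225,285,155,200
g=w['frame'][y0:y1,x0:x1].astype(int); 
print(g[22,:,1]); 
hsv=cv2.cvtColor(w['frame'],cv2.COLOR_BGR2HSV)
sub=cv2.resize(w['frame'][y0:y1,x0:x1],None,fx=10,fy=10,interpolation=0); cv2.imwrite('pics/5.png',sub)
E
```

```text
277 [ 0.45811729 -0.12775064  0.0130857 ] [0.00634433 0.0130857  0.01480459]
depth ((458.3919982910156, -126.74666595458984), (53.49921417236328, 27.54139518737793), 84.56890106201172)
floor 0.0028772262113195765
[224 224 223 224 224 223 224 225 224 224 224 226 224 224 223 225 231 158
  82  67  70  76  92 115 138 158 165 164 164 166 163 167 166 168 166 166
 166 168 168 169 162 164 165 227 224 223 223 225 223 224 224 224 226 225
 224 224 223 224 223 223]
```

View pics/5.png

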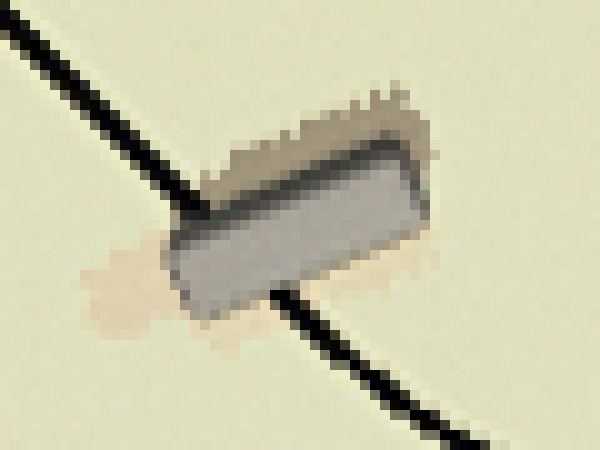

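The key's bright top quad spans roughly (170,320) to (430,150) in this 10x crop, tilted about 20°, with a bevel shadow along its far edge.

```bash
python3 - <<'E'
from h import *
w=np.load('w2.npy',allow_pickle=True).item()
x0,x1,y0,y1=225,285,155,200
f=w['frame'].astype(int); g=f[...,1]; sp=f.max(2)-f.min(2)
m=np.zeros(g.shape,np.uint8); m[y0:y1,x0:x1]=((sp<22)&(g>35)&(g<190))[y0:y1,x0:x1]
m=cv2.morphologyEx(m,cv2.MORPH_OPEN,np.ones((3,3),np.uint8))
n,l,st,c=cv2.connectedComponentsWithStats(m); i=1+np.argmax(st[1:,4]); v,u=np.nonzero(l==i); print(st[i],c[i])
br=(l==i)&(g>150); v,u=np.nonzero(br)
C=cloud(w); print('z top',np.nanmedian(C[br][:,2]), 'floor', np.nanmedian(C[190:198,228:245,2]))
P=onplane(w,np.c_[u,v],0.013)[:,:2]*1000
r=cv2.minAreaRect(P.astype(np.float32)); print(len(u),r, P.mean(0))
e,V=np.linalg.eigh(np.cov(P.T)); d=V[:,1]; print('long axis deg',np.degrees(np.arctan2(d[1],d[0])), 'size',np.sqrt(12*e))
o=manip.observe(); Rt=R.from_rotvec(o['tool_rot']).as_matrix(); print(Rt[:,:2])
E
```

```text
[242 169  26  17 253] [254.31225296 177.06324111]
z top 0.013686264719439194 floor 0.002893153269177528
156 ((457.8014221191406, -128.23861694335938), (7.641434669494629, 27.295249938964844), 48.151771545410156) [ 458.04459587 -128.43257127]
long axis deg 137.97648347901477 size [ 7.67304515 27.42557234]
[[ 9.08914668e-01  4.16981725e-01]
 [ 4.16981636e-01 -9.08914870e-01]
 [-6.64338490e-04 -5.76262091e-06]]
```

The flat top measures about 7.6 x 27.4 mm, so the key is upright with its 10 mm width across and its 13 mm height vertical. Its centre is (0.458, -0.1285) and its long axis is at -42°. I turn the tool by +113.4° (roll -0.945) while descending.

Call:
play_rows([
  [-0.034,-0.058,0.1,-0.07],
  [-0.034,-0.058,0.2,-0.14],
  [-0.034,-0.058,0.3,-0.21],
  [-0.034,-0.058,0.4,-0.28],
  [-0.034,-0.058,0.43,-0.315],
], fingers=25)

```text
time: 1.9
tcp_pos: [0.4571, -0.1302, 0.1693]
tool_rot: [-2.685, -1.629, 0.002]
force: [0.6, 0.3, 0.4]
width: 0.0216
finger_force: 0.0
```

Call:
play_rows([
  [0,0,0.1,-0.07],
  [0,0,0.2,-0.14],
  [0,0,0.3,-0.21],
  [0,0,0.4,-0.28],
  [0,0,0.43,-0.315],
])

```text
time: 2.4
tcp_pos: [0.4571, -0.1302, 0.1349]
tool_rot: [-2.012, -2.411, 0.001]
force: [-0.1, 1.0, -0.7]
width: 0.0215
finger_force: 0.0
```

Call:
play_rows([
  [0,0,0.1,-0.07],
  [0,0,0.2,-0.14],
  [0,0,0.3,-0.21],
  [0,0,0.4,-0.28],
  [0,0,0.43,-0.315],
])

```text
time: 2.9
tcp_pos: [0.4573, -0.1302, 0.1006]
tool_rot: [-1.123, -2.933, 0.0]
force: [0.6, 0.3, 0.6]
width: 0.0209
finger_force: 0.0
```

Call:
play_rows([
  [0,0,0,0],
  [0,0,0,0],
])

```text
time: 3.1
tcp_pos: [0.458, -0.1298, 0.1013]
tool_rot: [1.133, 2.93, -0.0]
force: [-0.2, -0.0, -0.1]
width: 0.0216
finger_force: 0.0
```

```bash
cat > m.py <<'E'
from h import *
w=snap('wrist'); np.save('w3.npy',w)
o=manip.observe(); Rt=R.from_rotvec(o['tool_rot']).as_matrix(); t=o['tcp_pos']; print(t,np.degrees(np.arctan2(Rt[1,1],Rt[0,1])),o['width'],o['joint_pos'])
f=w['frame'].astype(int); g=f[...,1]; sp=f.max(2)-f.min(2)
pc=proj(w,[.458,-.1285,.013])[0].astype(int)
m=((sp<22)&(g>135)&(g<200)).astype(np.uint8); mm=np.zeros_like(m); r=60
ys=slice(max(0,pc[1]-r),pc[1]+r); xs=slice(pc[0]-r,pc[0]+r); mm[ys,xs]=m[ys,xs]
mm=cv2.morphologyEx(mm,cv2.MORPH_OPEN,np.ones((3,3),np.uint8))
n,l,st,c=cv2.connectedComponentsWithStats(mm)
for i in range(1,n):
    if st[i,4]<80: continue
    v,u=np.nonzero(l==i); P=onplane(w,np.c_[u,v],0.013)[:,:2]
    rr=cv2.minAreaRect((P*1000).astype(np.float32)); cc=np.array(rr[0])/1000
    e,V=np.linalg.eigh(np.cov(P.T)); d=V[:,1]
    print(st[i],rr,np.degrees(np.arctan2(d[1],d[0]))%180,'tool offs',Rt[:2,:2].T@(cc-t[:2]))
cv2.imwrite('pics/6.png',cv2.resize(w['frame'],(800,600)))
E
python3 m.py
```

```text
[ 0.45810885 -0.12950549  0.10140115] 47.76592267050659 0.021559967580225138 [-4.20714922e-01  3.96043546e-01  1.93963899e+00 -5.81228529e-05
  8.05405830e-01 -1.25434726e+00]
[254 191  10  33 326] ((458.6964111328125, -128.11187744140625), (7.210801601409912, 26.912504196166992), 47.69993209838867) 138.16717903182234 tool offs [0.0005017  0.00142677]
```

View pics/6.png

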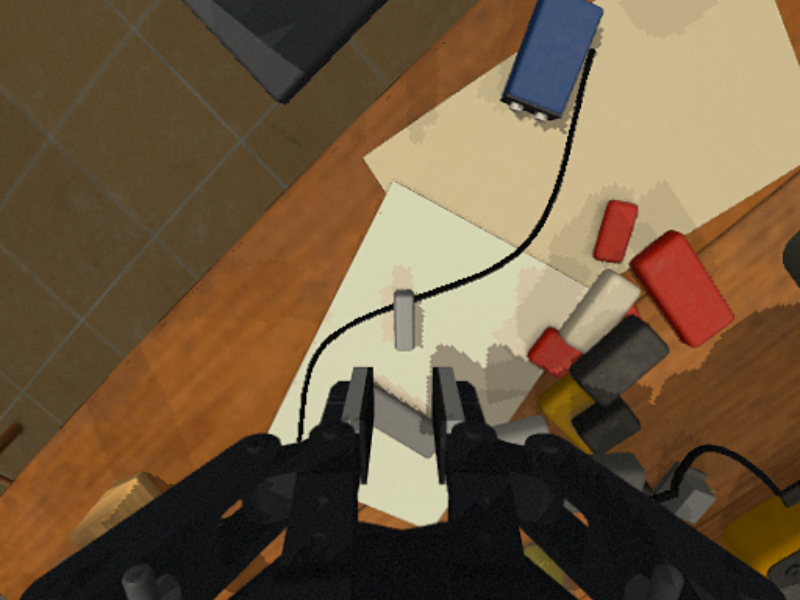

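The key is at (403,320), lined up between the fingers at about (360..440,400), and both measurements agree. I descend, grip and lift.

Call:
play_rows([
  [0.006,0.018,0.4,0],
  [0.006,0.018,0.75,0],
  [0.006,0.018,0.87,0],
  [0.006,0.018,0.87,0],
  [0.006,0.018,0.87,0],
])

```text
time: 3.65
tcp_pos: [0.4592, -0.1274, 0.0321]
tool_rot: [1.127, 2.932, 0.0]
force: [0.2, 0.1, 0.1]
width: 0.0212
finger_force: 0.0
```

Call:
play_rows([
  [0,0,0,0],
  [0,0,0,0],
  [0,0,0,0],
  [0,0,0,0],
  [0,0,0,0],
], fingers=0, squeeze=30)

```text
time: 4.15
tcp_pos: [0.4596, -0.1275, 0.0325]
tool_rot: [1.126, 2.931, -0.0]
force: [-0.7, -0.4, 6.3]
width: 0.0086
finger_force: 32.1
```

```bash
python3 - <<'E'
from h import *
o=manip.observe(); print(o)
w=snap('wrist'); np.save('w4.npy',w)
c=w['frame'][180:300,196:316]; cv2.imwrite('pics/7.png',cv2.resize(c,(600,600),interpolation=3))
E
```

```text
{'time': 4.15, 'joint_pos': array([-4.15469625e-01,  5.22373250e-01,  1.98558563e+00, -3.95471122e-05,
        6.31399120e-01, -1.25270787e+00]), 'joint_vel': array([-1.04063231e-04, -5.71993074e-04, -1.68830885e-03,  7.69364725e-05,
       -6.24640414e-04,  2.75392772e-04]), 'tau': array([ 2.43028449e-01, -4.40109015e+01, -1.12397361e+01,  1.15928028e-01,
       -1.65629480e-01, -3.28397073e-03]), 'tcp_pos': array([ 0.45963595, -0.12747053,  0.03254185]), 'tool_rot': array([ 1.12576158e+00,  2.93057217e+00, -2.07378600e-04]), 'force': array([-0.68955702, -0.40191005,  6.32783006]), 'torque': array([-0.06514909,  0.10632666, -0.05460604]), 'finger_force': 32.09634320810437, 'width': 0.008586429694716275}
```

View pics/7.png

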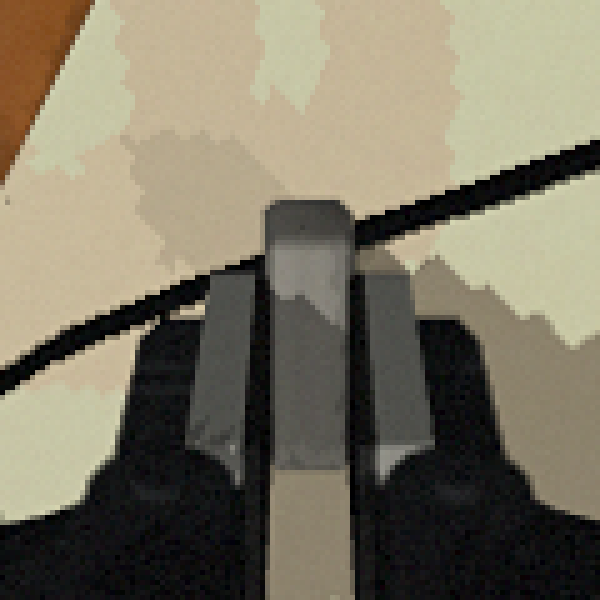

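The key is held between the pads, with the pads spanning (190..435, 270..450). The key's end is at (310,200) and its far end is at (310,468). I use rays to get the fingertip height and the key's offset along the pads.

```bash
python3 - <<'E'
from h import *
w=np.load('w4.npy',allow_pickle=True).item()
o=manip.observe(); Rt=R.from_rotvec(o['tool_rot']).as_matrix(); t=o['tcp_pos']
px=lambda x,y:(196+x/5,180+y/5)
c=(-w['R'].T@w['t']-t)@Rt
def tool(uv): return rays(w,[uv])[0]@w['R']@Rt
for nm,uv in dict(tipL=px(232,270),tipR=px(388,270)).items():
    d=tool(uv); print(nm,'x=11mm plane',c+d*((.011-c[0])/d[0]))
for nm,uv in dict(keyfar=px(310,468),keynear=px(310,243),keyend=px(310,200)).items():
    d=tool(uv); 
    for zt in (0.013,): print(nm,c+d*((t[2]-zt-c[2])/d[2]))
    print('  on x=15',c+d*((.015-c[0])/d[0]))
E
```

```text
tipL x=11mm plane [ 0.011      -0.00740776  0.0205844 ]
tipR x=11mm plane [0.011      0.00963137 0.02056627]
keyfar [-0.01361979  0.0011219   0.01954627]
  on x=15 [ 0.015       0.00099935 -0.02259339]
keynear [0.01473556 0.00110736 0.01954627]
  on x=15 [0.015      0.00110579 0.01898755]
keyend [0.01977044 0.0011049  0.01954627]
  on x=15 [0.015      0.00113531 0.03046905]
```

Call:
play_rows([
  [0,0,-0.3,0],
  [0,0,-0.7,0],
  [0,0,-1,0],
  [0,0,-1,0],
])

```text
time: 4.6
tcp_pos: [0.461, -0.1279, 0.1146]
tool_rot: [1.124, 2.927, -0.0]
force: [1.0, 0.4, -0.3]
width: 0.0084
finger_force: 31.2
```

```bash
python3 - <<'E'
from h import *
o=manip.observe(); print(o['tcp_pos'],o['force'],o['width'],o['finger_force'])
E
```

```text
[ 0.4609527  -0.12789915  0.11463138] [ 1.00821404  0.44822363 -0.31013318] 0.008437025916005527 31.193952821195126
```

```bash
python3 - <<'E'
from h import *
w=snap('wrist'); np.save('w5.npy',w)
b=snap('side'); np.save('b5.npy',b); o=manip.observe(); print(o['tcp_pos'],o['width'])
p=proj(b,o['tcp_pos'])[0].astype(int); print(p)
c=w['frame'][180:300,196:316]; d=b['frame'][p[1]-30:p[1]+30,p[0]-20:p[0]+20]
cv2.imwrite('pics/8.png',np.hstack([cv2.resize(c,(400,600),interpolation=3) if 0 else cv2.resize(c,(400,400),interpolation=3),cv2.resize(d,(267,400),interpolation=0)]))
E
```

```text
[ 0.45908129 -0.12714325  0.11204561] 0.00870736163874193
[221 179]
```

View pics/8.png

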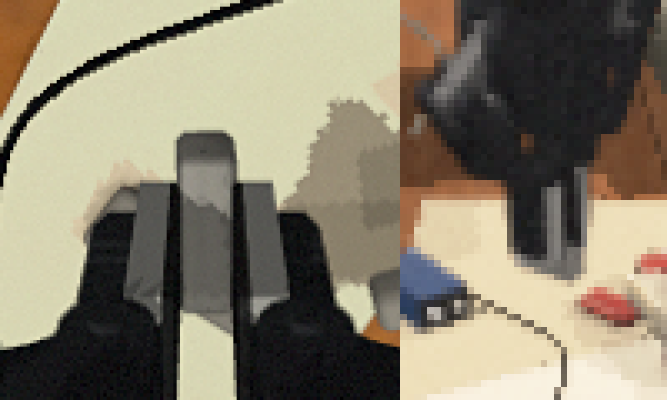

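The key is held firmly and level, protruding below the pads in both views. I raise it, turn the tool so its y axis lies along world x, and move over the shaft.

Call:
play_rows([
  [0,0,-0.25,0.07],
  [0,0,-0.5,0.14],
  [0,0,-0.75,0.21],
  [0,0,-1,0.28],
  [0,0,-1,0.35],
])

```text
time: 5.2
tcp_pos: [0.4596, -0.1274, 0.1925]
tool_rot: [2.108, 2.326, 0.001]
force: [0.7, 0.1, -0.9]
width: 0.0085
finger_force: 31.2
```

Call:
play_rows([
  [0,0,-0.15,0.048],
  [0,0,-0.35,0.048],
  [0,0,-0.35,0.048],
])

```text
time: 5.5
tcp_pos: [0.4593, -0.1273, 0.2197]
tool_rot: [2.217, 2.225, 0.001]
force: [0.3, -0.9, -0.4]
width: 0.0086
finger_force: 31.2
```

Call:
play_rows([
  [0.5,0.05,0,0],
  [1,0.11,0,0],
])

```text
time: 5.7
tcp_pos: [0.4667, -0.0468, 0.218]
tool_rot: [-2.219, -2.221, 0.001]
force: [1.0, 0.6, 0.4]
width: 0.0084
finger_force: 31.2
```

Call:
play_rows([
  [0.5,0,0,0],
  [1,0,0,0],
])

```text
time: 5.9
tcp_pos: [0.4661, 0.0344, 0.2179]
tool_rot: [-2.216, -2.224, 0.002]
force: [1.0, 0.2, -0.5]
width: 0.0085
finger_force: 31.2
```

Call:
play_rows([
  [0.5,0,0,0],
  [1,0,0,0],
  [1,0,0,0],
  [1,0,0,0],
  [1,0,0,0],
])

```text
time: 6.4
tcp_pos: [0.4662, 0.1121, 0.2186]
tool_rot: [-2.217, -2.225, 0.003]
force: [-0.2, -0.9, -0.6]
width: 0.0086
finger_force: 31.2
```

```bash
python3 - <<'E'
from h import *
o=manip.observe(); print(o['tcp_pos'],o['tool_rot'],o['width'],o['finger_force'])
w=snap('wrist'); np.save('w6.npy',w); a=np.load('a.npy',allow_pickle=True).item()
for nm,s in(('w',w),('a',a)):
    C=cloud(s)
    m=(abs(C[...,0]-.468)<.025)&(C[...,2]>.08)&(C[...,2]<.112)&(C[...,1]>.05)&(C[...,1]<.2)
    P=C[m]; print(nm,m.sum())
    for y in np.arange(.07,.2,.006):
        q=P[(P[:,1]>y)&(P[:,1]<y+.006)]
        if len(q)>3: print(round(y+.003,3),len(q),'x',np.round(np.percentile(q[:,0],[1,50,99]),4),'z',np.round(np.percentile(q[:,2],[50,99]),4))
c=w['frame']; cv2.imwrite('pics/9.png',cv2.resize(c[0:260,100:420],(800,600)[:1]*1+(650,)[:0]+(600,),interpolation=3))
E
```

```text
[0.46621527 0.11212706 0.21858472] [-2.21698833 -2.22477718  0.00250687] 0.008618153759853744 31.19502207264304
w 4023
0.091 98 x [0.4635 0.4754 0.4867] z [0.099 0.102]
0.097 166 x [0.4608 0.4745 0.4896] z [0.1016 0.1043]
0.103 200 x [0.4608 0.4744 0.4894] z [0.1018 0.1042]
0.109 222 x [0.4608 0.4744 0.4891] z [0.0984 0.104 ]
0.115 207 x [0.4608 0.4744 0.4889] z [0.0982 0.1038]
0.121 210 x [0.4608 0.4751 0.4901] z [0.098  0.1038]
0.127 217 x [0.4609 0.4751 0.4897] z [0.0982 0.1033]
0.133 222 x [0.4609 0.475  0.4894] z [0.0981 0.1032]
0.139 167 x [0.4609 0.4749 0.4893] z [0.1    0.1043]
0.145 285 x [0.4557 0.4737 0.4919] z [0.1061 0.1095]
0.151 312 x [0.4558 0.474  0.4927] z [0.1062 0.1091]
0.157 320 x [0.4558 0.4743 0.4925] z [0.1063 0.1096]
0.163 323 x [0.4559 0.4735 0.4922] z [0.106 0.109]
0.169 327 x [0.456  0.4742 0.4919] z [0.1064 0.1093]
0.175 344 x [0.4556 0.4741 0.4928] z [0.1062 0.1096]
0.181 377 x [0.4464 0.4709 0.4925] z [0.1085 0.1117]
0.187 22 x [0.4431 0.4576 0.4878] z [0.1117 0.1119]
a 559
0.091 12 x [0.4644 0.4676 0.4774] z [0.0984 0.1009]
0.097 23 x [0.4613 0.4682 0.4834] z [0.1012 0.1038]
0.103 39 x [0.4607 0.4684 0.4837] z [0.1011 0.1055]
0.109 43 x [0.4606 0.4675 0.4821] z [0.0985 0.1037]
0.115 32 x [0.4607 0.4681 0.486 ] z [0.0976 0.1027]
0.121 38 x [0.4604 0.4676 0.4863] z [0.0978 0.1044]
0.127 35 x [0.4602 0.4668 0.4838] z [0.0973 0.105 ]
0.133 33 x [0.4598 0.4648 0.484 ] z [0.0969 0.1038]
0.139 9 x [0.4576 0.4646 0.4809] z [0.0985 0.104 ]
0.145 48 x [0.4555 0.4642 0.4875] z [0.1036 0.1096]
0.151 47 x [0.455  0.4643 0.4878] z [0.1039 0.1091]
0.157 57 x [0.4554 0.4632 0.4857] z [0.1046 0.1095]
0.163 52 x [0.4552 0.4636 0.4887] z [0.1032 0.1088]
0.169 46 x [0.4555 0.4668 0.4892] z [0.1059 0.1095]
0.175 24 x [0.4601 0.4699 0.4841] z [0.1068 0.1107]
0.181 12 x [0.4468 0.4711 0.4909] z [0.1084 0.1116]
0.187 8 x [0.4432 0.444  0.4446] z [0.1069 0.1119]
```

View pics/9.png

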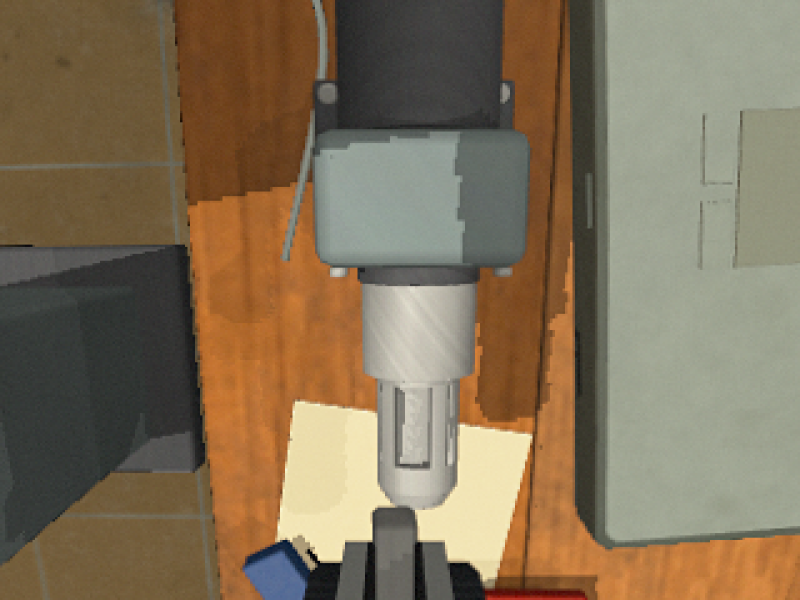

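The shaft runs almost exactly along world y, from its end at about (418,505) to the shoulder at (418,378). The slot is clearly visible at (395..430, 387..467), slightly left of centre. Next I fit the shaft axis, slot floor and tilt from the depth points.

```bash
cat > slot.py <<'E'
from h import *
from scipy.optimize import least_squares
w=np.load('w6.npy',allow_pickle=True).item(); C=cloud(w)
m=(abs(C[...,0]-.475)<.02)&(C[...,2]>.085)&(C[...,1]>.098)&(C[...,1]<.106); P=C[m]
f=lambda p,P: np.hypot(P[:,0]-p[0],P[:,2]-p[1])-p[2]
r=least_squares(lambda p:f([p[0],p[1],.015],P),[.475,.088],loss='soft_l1',f_scale=.001).x; print('shaft',r,'n',len(P),[np.std(f([*r,.015],P))])
m=(abs(C[...,0]-.474)<.024)&(C[...,2]>.085)&(C[...,1]>.146)&(C[...,1]<.172); P=C[m]
q=least_squares(lambda p:f([p[0],p[1],.02],P),[.475,.088],loss='soft_l1',f_scale=.001).x; print('shoulder',q,len(P))
# end points along y
m=(abs(C[...,0]-.475)<.003)&(C[...,2]>.09); 
M=(abs(C[...,0]-.475)<.017)&(C[...,1]>.109)&(C[...,1]<.136)
P=C[M]; rad=np.hypot(P[:,0]-r[0],P[:,2]-r[1]); fl=P[(rad<.0125)&(P[:,2]>r[1]+.004)&(abs(P[:,0]-r[0])<.008)]
A=np.c_[fl[:,0]-r[0],np.ones(len(fl))]; s=np.linalg.lstsq(A,fl[:,2],rcond=None)[0]
for _ in range(3):
    res=abs(A@s-fl[:,2]); k=res<.001; s=np.linalg.lstsq(A[k],fl[k,2],rcond=None)[0]
print('floor',len(fl),k.sum(),'slope',s,'tilt deg',np.degrees(np.arctan(s[0])),'x rng',np.percentile(fl[k][:,0],[1,99]),'y',np.percentile(fl[k][:,1],[1,99]))
# edges along y (shoulder step) on profile
M=(abs(C[...,0]-r[0])<.012); P=C[M]; P=P[(P[:,1]>.13)&(P[:,1]<.155)&(P[:,2]>.095)]
ysh=P[(np.hypot(P[:,0]-r[0],P[:,2]-r[1])>.018)][:,1].min(); print('shoulder y',ysh)
# slot ends: floor y extent over all
P=C[(abs(C[...,0]-r[0])<.012)&(C[...,2]>.09)]; P=P[(P[:,1]>.085)&(P[:,1]<.15)]; rad=np.hypot(P[:,0]-r[0],P[:,2]-r[1]); F=P[(rad<.011)&(P[:,1]>.1)]; print('floor y',np.percentile(F[:,1],[0,1,99,100]),'shaft end',P[:,1].min())
E
python3 slot.py
```

```text
shaft [0.47625863 0.20931992] n 665 [np.float64(0.0416688209376136)]
shoulder [0.47484524 0.08834261] 1423
floor 215 58 slope [0.03759979 0.21752424] tilt deg 2.153294961287629 x rng [0.4714595  0.48411014] y [0.1192983  0.12389368]
shoulder y 0.1300021450995158
floor y [0.10101134 0.10353552 0.12426485 0.12765797] shaft end 0.08800290026531091
```

Held-key points contaminated the fit, so I limit the height.

```bash
sed -i 's/C=cloud(w)$/C=cloud(w); C[C[...,2]>.113]=np.nan/; s/\[.475,.088\],loss/[.475,.088],loss/' slot.py; python3 slot.py; cat >> slot.py <<'E'
E
python3 - <<'E'
from h import *
w=np.load('w6.npy',allow_pickle=True).item(); C=cloud(w)
# profile across x for mid-slot
M=(C[...,1]>.112)&(C[...,1]<.132)&(abs(C[...,0]-.475)<.018)&(C[...,2]>.085)&(C[...,2]<.113); P=C[M]
for x in np.arange(.459,.492,.0015):
    q=P[(P[:,0]>=x)&(P[:,0]<x+.0015)]
    if len(q): print(round(x+.00075,4),len(q),np.round(np.percentile(q[:,2],[5,50,95]),4))
g=cv2.cvtColor(w['frame'],cv2.COLOR_BGR2GRAY)
r=int(425*260/600); print(r,g[r-1:r+2,245:290].mean(0).astype(int))
print(g[160:225,100+int(413/2.5)-1:100+int(413/2.5)+2].mean(1).astype(int))
E
```

```text
shaft [0.47521429 0.088541  ] n 263 [np.float64(0.0005247753487335877)]
shoulder [0.47484524 0.08834261] 1423
floor 373 324 slope [0.18296935 0.09784894] tilt deg 10.368679777094231 x rng [0.46800696 0.47868423] y [0.10926645 0.13569536]
shoulder y 0.14201068503188277
floor y [0.10654104 0.10686687 0.1375136  0.13764688] shaft end 0.08800290026531091
0.4612 44 [0.092  0.0941 0.0965]
0.4628 21 [0.0961 0.0971 0.0978]
0.4642 43 [0.0975 0.0986 0.1   ]
0.4658 43 [0.0988 0.1003 0.1015]
0.4672 21 [0.1005 0.1014 0.1022]
0.4688 43 [0.0956 0.0969 0.0979]
0.4702 44 [0.096  0.0968 0.0979]
0.4718 35 [0.0963 0.0973 0.0981]
0.4732 30 [0.0964 0.0976 0.0983]
0.4748 43 [0.0967 0.0976 0.0988]
0.4762 40 [0.097  0.0981 0.0988]
0.4778 28 [0.097  0.0982 0.0997]
0.4792 43 [0.0972 0.1026 0.1038]
0.4808 44 [0.1012 0.1024 0.1037]
0.4822 39 [0.1007 0.1018 0.1028]
0.4838 30 [0.0998 0.1008 0.1018]
0.4852 41 [0.0987 0.0997 0.1007]
0.4868 31 [0.0965 0.0978 0.0989]
0.4882 33 [0.094  0.0951 0.0973]
0.4898 13 [0.0889 0.0913 0.0932]
184 [227 227 229 229 230 232 122 131 162 164 167 173 151  90 128 128 185 198
 196 193 190 183 186 185 178 178 126 138 191 178 173 168 163 130 154 121
 128 114 164 213 209 190 180 165 172]
[201 201 201 201 199 195 211 206 184 180 184 198 199 194 189 191 196 199
 197 188 191 194 192 192 186 188 189 192 193 193 187 187 189 189 193 188
 188 189 188 190 179  94  92 160 209 205 204 204 204 206 203 204 203 204
 202 184 185 184 186 182 164 135 119 105 104]
```

The shaft axis is at x≈0.4752 in the camera frame. The slot leans 10.4° towards -x, with its middle at y≈0.1225, and the shoulder face is at y≈0.142. The pads measured about +1.1 mm off in tool y, so the camera has a small bias. I hover close and compare the key with the shaft in the same image.

Call:
play_rows([
  [0.06,0.03,0.3,0],
  [0.12,0.07,0.6,0],
  [0.12,0.07,0.9,0],
  [0.12,0.07,0.9,0],
  [0.12,0.07,0.9,0],
])

```text
time: 6.95
tcp_pos: [0.4721, 0.1215, 0.1475]
tool_rot: [-2.219, -2.223, 0.002]
force: [-0.8, -0.0, -0.4]
width: 0.0088
finger_force: 31.2
```

```bash
python3 - <<'E'
from h import *
from scipy.optimize import least_squares
o=manip.observe(); t=o['tcp_pos']; print(t,o['tool_rot'],o['force'])
w=snap('wrist'); np.save('w7.npy',w); C=cloud(w)
f=lambda p,P,r: np.hypot(P[:,0]-p[0],P[:,2]-p[1])-r
P=C[(abs(C[...,0]-.474)<.024)&(C[...,2]>.085)&(C[...,2]<.112)&(C[...,1]>.146)&(C[...,1]<.172)]
q=least_squares(lambda p:f(p,P,.02),[.475,.088],loss='soft_l1',f_scale=.001).x; print('shoulder axis',q,len(P), 'y0',np.percentile(C[(abs(C[...,0]-.474)<.006)&(C[...,2]>.104)&(C[...,2]<.111)&(C[...,1]>.12)][:,1],[0,1,3]))
# key: points with z in .113-.13
M=(C[...,2]>.112)&(C[...,2]<.135)&(abs(C[...,0]-.473)<.012)&(C[...,1]>.1)&(C[...,1]<.15); K=C[M]; print('key',len(K))
for z in np.arange(.112,.134,.002):
    k=K[(K[:,2]>z)&(K[:,2]<z+.002)]
    if len(k)>4: print(round(z,3),len(k),np.round(np.percentile(k[:,0],[2,50,98]),4),np.round(np.percentile(k[:,1],[2,50,98]),4))
v,u=np.nonzero(M); print(u.min(),u.max(),v.min(),v.max())
cv2.imwrite('pics/10.png',cv2.resize(w['frame'][60:290,156:356],(700,600)[:1]+(600,),interpolation=3))
E
```

```text
[0.47212119 0.12154157 0.14747593] [-2.21859538e+00 -2.22316686e+00  1.71604437e-03] [-0.76288267 -0.02534454 -0.41618982]
shoulder axis [0.47485751 0.08835179] 2599 y0 [0.12399027 0.14294248 0.14466693]
key 1061
0.116 7 [0.4697 0.4753 0.4765] [0.1369 0.1374 0.1376]
0.118 24 [0.4682 0.4725 0.477 ] [0.1365 0.1377 0.138 ]
0.12 27 [0.468  0.4719 0.4775] [0.1363 0.1375 0.138 ]
0.122 26 [0.468  0.473  0.4772] [0.1364 0.1376 0.1381]
0.124 27 [0.4681 0.473  0.4774] [0.1359 0.1376 0.138 ]
0.126 267 [0.4656 0.4731 0.4816] [0.1086 0.1274 0.1378]
0.128 565 [0.4646 0.4725 0.4795] [0.1103 0.1258 0.1369]
0.13 45 [0.4612 0.4779 0.4849] [0.12   0.1327 0.1333]
0.132 49 [0.4621 0.4772 0.4835] [0.1323 0.1328 0.1333]
0.134 24 [0.4626 0.4777 0.4846] [0.1293 0.1329 0.1334]
236 280 220 273
```

View pics/10.png

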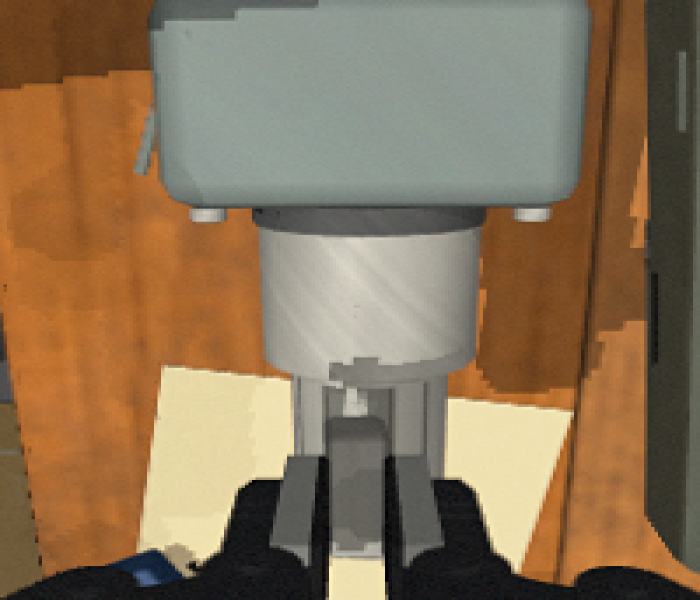

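The camera frame puts the key end face at x=0.4727 and y=0.1376, the shaft axis at x=0.475 and the slot from y=0.107 to 0.139. The key is therefore already lined up over the tilted slot (the target is x_axis - 2.1 mm). In the image, the key end at (357,430) sits above the dark slot at (360,400). I lower it gently.

Call:
play_rows([
  [0.004,0.003,0.06,0],
  [0.004,0.003,0.1,0],
  [0.004,0.003,0.14,0],
  [0.004,0.003,0.165,0],
  [0.004,0.003,0.165,0],
])

```text
time: 7.5
tcp_pos: [0.4723, 0.1229, 0.1341]
tool_rot: [-2.217, -2.225, 0.001]
force: [-0.6, 0.4, -1.2]
width: 0.0088
finger_force: 31.2
```

Call:
play_rows([
  [0,0,0.012,0],
  [0,0,0.025,0],
  [0,0,0.025,0],
])

```text
time: 7.8
tcp_pos: [0.4726, 0.1228, 0.1323]
tool_rot: [2.217, 2.226, 0.0]
force: [-0.4, -1.5, -0.6]
width: 0.0085
finger_force: 31.2
```

Call:
play_rows([
  [0,0,0.006,0],
  [0,0,0.012,0],
  [0,0,0.012,0],
])

```text
time: 8.1
tcp_pos: [0.4726, 0.1228, 0.1314]
tool_rot: [2.217, 2.225, 0.0]
force: [-0.5, -0.0, 0.1]
width: 0.0087
finger_force: 31.3
```

Call:
play_rows([
  [0,0,0.006,0],
  [0,0,0.012,0],
  [0,0,0.012,0],
])

```text
time: 8.4
tcp_pos: [0.4725, 0.1228, 0.1304]
tool_rot: [-2.217, -2.226, 0.0]
force: [0.8, -1.7, 0.6]
width: 0.0088
finger_force: 31.3
```

Call:
play_rows([
  [0,0,0.006,0],
  [0,0,0.008,0],
  [0,0,0.008,0],
])

```text
time: 8.7
tcp_pos: [0.4725, 0.1228, 0.1299]
tool_rot: [2.217, 2.225, 0.0]
force: [-0.5, -3.5, 3.2]
width: 0.0085
finger_force: 31.5
```

Contact came at the expected depth, with the key bottom at about 0.0974. I release it gently.

Call:
play_rows([
  [-0.005,0,0,0],
  [-0.005,0,0,0],
  [-0.005,0,0,0],
  [-0.005,0,0,0],
], fingers=20)

```text
time: 9.1
tcp_pos: [0.4724, 0.1226, 0.1297]
tool_rot: [-2.217, -2.225, -0.0]
force: [-0.1, -0.1, -0.5]
width: 0.0173
finger_force: 0.0
```

```bash
cat > key.py <<'E'
from h import *
o=manip.observe(); t=o['tcp_pos']; print(t,o['force'],o['width'])
w=snap('wrist'); np.save('w8.npy',w); C=cloud(w)
M=(C[...,2]>.1045)&(C[...,2]<.122)&(abs(C[...,0]-.473)<.012)&(C[...,1]>.105)&(C[...,1]<.1405); K=C[M]; print('key',len(K))
for z in np.arange(.0985,.122,.0015):
    k=C[(C[...,2]>z)&(C[...,2]<z+.0015)&(abs(C[...,0]-.473)<.012)&(C[...,1]>.134)&(C[...,1]<.141)]
    if len(k)>4: print(round(z,4),len(k),np.round(np.percentile(k[:,0],[2,50,98]),4),np.round(np.percentile(k[:,1],[2,50,98]),4))
# top face: tilt along x and y
T=C[(C[...,2]>.105)&(C[...,2]<.118)&(abs(C[...,0]-.473)<.008)&(C[...,1]>.109)&(C[...,1]<.1365)]
A=np.c_[T[:,0]-.473,T[:,1]-.123,np.ones(len(T))]; s=np.linalg.lstsq(A,T[:,2],rcond=None)[0]
for _ in range(5):
    k=abs(A@s-T[:,2])<.0008; s=np.linalg.lstsq(A[k],T[k,2],rcond=None)[0]
print('top',len(T),k.sum(),np.degrees(np.arctan(s[:2])),s[2], 'x',np.percentile(T[k][:,0],[2,50,98]),'y',np.percentile(T[k][:,1],[2,98]))
E
python3 key.py
```

```text
[0.47239964 0.12263472 0.12966724] [-0.10761709 -0.13393032 -0.45605555] 0.017289678532859547
key 1206
0.0985 33 [0.4635 0.4648 0.4849] [0.1343 0.1365 0.1393]
0.1 64 [0.4648 0.4819 0.4848] [0.1342 0.1374 0.1398]
0.1015 82 [0.4672 0.4796 0.4832] [0.1343 0.1382 0.1402]
0.103 59 [0.469  0.4761 0.4806] [0.1345 0.1389 0.1403]
0.1045 20 [0.4671 0.4714 0.4767] [0.1375 0.1388 0.1403]
0.106 28 [0.4671 0.4742 0.4767] [0.1346 0.1387 0.1393]
0.1075 41 [0.4668 0.469  0.4756] [0.1341 0.1382 0.1392]
0.109 113 [0.4629 0.4717 0.483 ] [0.134  0.1364 0.1391]
0.1105 39 [0.4629 0.4734 0.4838] [0.134  0.1358 0.1383]
0.112 8 [0.4612 0.464  0.484 ] [0.1341 0.1343 0.1345]
0.1135 10 [0.4613 0.4819 0.4849] [0.1341 0.1342 0.1347]
0.115 8 [0.4631 0.4825 0.4847] [0.134  0.1342 0.1343]
0.1165 7 [0.4625 0.4817 0.4842] [0.134  0.1341 0.1344]
0.118 9 [0.4632 0.4821 0.4835] [0.134  0.1342 0.1343]
0.121 10 [0.4614 0.4635 0.4842] [0.134  0.1341 0.1342]
top 769 537 [ 3.62365294 -0.06881581] 0.11016532016711436 x [0.46723746 0.47174127 0.47618311] y [0.11115038 0.13581596]
```

```bash
cat > bins.py <<'E'
from h import *
import sys
w=np.load('w8.npy',allow_pickle=True).item(); C=cloud(w)
for y0,y1 in((.111,.123),(.123,.1345),(.135,.138)):
  print(y0)
  for x in np.arange(.4655,.481,.0012):
    k=C[(C[...,2]>.09)&(C[...,2]<.125)&(C[...,0]>x)&(C[...,0]<x+.0012)&(C[...,1]>y0)&(C[...,1]<y1)]
    if len(k)>2: print('  ',round(x+.0006,4),len(k),np.round(np.percentile(k[:,2],[10,50,90]),4))
E
python3 bins.py
```

```text
0.111
   0.4661 33 [0.1001 0.1011 0.1082]
   0.4673 37 [0.1086 0.1092 0.1098]
   0.4685 36 [0.109  0.1099 0.1106]
   0.4697 37 [0.1093 0.1099 0.1106]
   0.4709 37 [0.1095 0.1102 0.1107]
   0.4721 36 [0.1098 0.1104 0.1109]
   0.4733 37 [0.1099 0.1106 0.1112]
   0.4745 38 [0.1101 0.1106 0.1113]
   0.4757 44 [0.1093 0.1101 0.111 ]
   0.4769 24 [0.1051 0.106  0.1094]
   0.4781 39 [0.0981 0.1009 0.1033]
   0.4793 37 [0.1023 0.1031 0.1039]
   0.4805 35 [0.1021 0.1027 0.1036]
0.123
   0.4661 21 [0.0997 0.1002 0.107 ]
   0.4673 41 [0.1082 0.1092 0.11  ]
   0.4685 48 [0.1094 0.1099 0.1105]
   0.4697 37 [0.1094 0.1101 0.1111]
   0.4709 39 [0.1092 0.11   0.1109]
   0.4721 36 [0.1096 0.1102 0.1109]
   0.4733 38 [0.1101 0.1105 0.1113]
   0.4745 57 [0.1098 0.1106 0.1114]
   0.4757 37 [0.109  0.1096 0.1104]
   0.4769 32 [0.1016 0.1052 0.1067]
   0.4781 40 [0.0976 0.1016 0.1036]
   0.4793 37 [0.1024 0.1029 0.1038]
   0.4805 37 [0.1016 0.1025 0.1033]
0.135
   0.4661 9 [0.0999 0.1003 0.1011]
   0.4673 19 [0.1011 0.1083 0.1099]
   0.4685 17 [0.1086 0.1093 0.1102]
   0.4697 11 [0.1094 0.1101 0.1107]
   0.4709 11 [0.1096 0.1101 0.1106]
   0.4721 11 [0.1095 0.1102 0.1108]
   0.4733 12 [0.11   0.1106 0.1113]
   0.4745 15 [0.1095 0.1105 0.1112]
   0.4757 14 [0.1078 0.1096 0.1103]
   0.4769 13 [0.1014 0.1031 0.107 ]
   0.4781 8 [0.0981 0.1028 0.104 ]
   0.4793 9 [0.1026 0.103  0.1038]
   0.4805 8 [0.102  0.1025 0.1035]
```

The key is in the slot but slightly cocked: its top slopes about 6.6° against the slot's 10.4°. I lower the open fingers beside it, centre them over the shaft axis and close lightly. That should turn the shaft upright and square the key.

Call:
play_rows([
  [0,0,0.02,0],
  [0,0,0.044,0],
  [0,0,0.044,0],
])

```text
time: 9.45
tcp_pos: [0.4728, 0.1225, 0.1263]
tool_rot: [2.217, 2.225, 0.001]
force: [0.9, 0.4, 2.5]
width: 0.0171
finger_force: 0.7
```

Call:
play_rows([
  [0,0.012,0,0],
  [0,0.025,0,0],
  [0,0.025,0,0],
])

```text
time: 9.75
tcp_pos: [0.4745, 0.1225, 0.1261]
tool_rot: [-2.217, -2.225, 0.0]
force: [0.3, -0.5, -0.2]
width: 0.017
finger_force: 0.0
```

Call:
play_rows([
  [0,0,0,0],
  [0,0,0,0],
  [0,0,0,0],
  [0,0,0,0],
  [0,0,0,0],
], fingers=0, squeeze=20)

```text
time: 10.25
tcp_pos: [0.4736, 0.1225, 0.1272]
tool_rot: [-2.217, -2.225, 0.002]
force: [-5.4, -0.7, 15.6]
width: 0.0094
finger_force: 27.1
```

```bash
python3 key.py|head -1;python3 bins.py; python3 -c "
from bench import manip;o=manip.observe();print(o['force'],o['width'],o['finger_force'])"
```

```text
[0.47356607 0.12247735 0.12719477] [-5.39163228 -0.65948341 15.59548046] 0.009416013945913938
0.111
   0.4697 37 [0.1101 0.1106 0.1115]
   0.4709 37 [0.1108 0.1116 0.1123]
   0.4721 36 [0.1106 0.1114 0.1122]
   0.4733 35 [0.111  0.1115 0.1121]
   0.4745 36 [0.1108 0.1115 0.112 ]
   0.4757 54 [0.1107 0.1113 0.1121]
   0.4769 37 [0.1105 0.1113 0.1119]
   0.4781 37 [0.11   0.111  0.1115]
   0.4793 18 [0.1095 0.1104 0.1111]
0.123
   0.4661 54 [0.1006 0.1136 0.1231]
   0.4673 53 [0.0982 0.1145 0.1224]
   0.4685 49 [0.0964 0.1137 0.1227]
   0.4697 73 [0.1102 0.1117 0.1241]
   0.4709 38 [0.1112 0.1117 0.1123]
   0.4721 37 [0.111  0.1117 0.1123]
   0.4733 39 [0.1111 0.1116 0.1122]
   0.4745 46 [0.1108 0.1113 0.112 ]
   0.4757 47 [0.1106 0.1112 0.1119]
   0.4769 40 [0.1107 0.1111 0.1119]
   0.4781 37 [0.1102 0.111  0.1118]
   0.4793 71 [0.1097 0.1157 0.1243]
   0.4805 50 [0.1028 0.1148 0.1225]
0.135
   0.4661 11 [0.0999 0.1008 0.1012]
   0.4673 9 [0.0983 0.1014 0.1018]
   0.4685 8 [0.0962 0.1012 0.1059]
   0.4697 16 [0.1033 0.1097 0.111 ]
   0.4709 14 [0.111  0.112  0.1127]
   0.4721 9 [0.1113 0.1119 0.1122]
   0.4733 11 [0.111  0.1115 0.1121]
   0.4745 18 [0.1105 0.1116 0.1126]
   0.4757 10 [0.1105 0.1113 0.1117]
   0.4769 10 [0.1104 0.111  0.1118]
   0.4781 13 [0.1035 0.1111 0.1114]
   0.4793 15 [0.1028 0.1063 0.1102]
   0.4805 11 [0.1016 0.1029 0.1042]
[-5.41712111 -0.22158218 15.99741847] 0.009586762900173464 27.101321582158562
```

The fingertips press on the shaft at 15 N because they swing forward as they close. I open and look again.

Call:
play_rows([
  [0,0,0,0],
  [0,0,0,0],
  [0,0,-0.03,0],
  [0,0,-0.03,0],
], fingers=20)

```text
time: 10.7
tcp_pos: [0.4746, 0.1225, 0.1288]
tool_rot: [-2.217, -2.226, -0.0]
force: [-0.4, 0.4, 0.1]
width: 0.0168
finger_force: 0.2
```

```bash
python3 key.py|head -1;python3 bins.py
```

```text
[0.47463982 0.12253596 0.12876686] [-0.40706106  0.43872303  0.07931672] 0.016824810988788862
0.111
   0.4673 75 [0.1084 0.1109 0.1225]
   0.4685 37 [0.1092 0.1098 0.1105]
   0.4697 37 [0.1096 0.1102 0.111 ]
   0.4709 35 [0.1095 0.1101 0.1107]
   0.4721 36 [0.1098 0.1103 0.1109]
   0.4733 38 [0.1097 0.1105 0.1111]
   0.4745 52 [0.1099 0.1106 0.1114]
   0.4757 38 [0.1089 0.1098 0.1108]
   0.4769 34 [0.1041 0.1066 0.1092]
   0.4781 33 [0.098  0.0996 0.1007]
   0.4793 39 [0.1013 0.1027 0.1036]
   0.4805 36 [0.1016 0.1025 0.1031]
0.123
   0.4661 44 [0.1008 0.1154 0.123 ]
   0.4673 64 [0.1083 0.1094 0.1192]
   0.4685 50 [0.1091 0.1098 0.1105]
   0.4697 39 [0.1094 0.1101 0.1109]
   0.4709 39 [0.1095 0.1101 0.1108]
   0.4721 38 [0.1097 0.1104 0.1109]
   0.4733 38 [0.1098 0.1105 0.1112]
   0.4745 59 [0.1101 0.1107 0.1114]
   0.4757 37 [0.1095 0.1101 0.1111]
   0.4769 39 [0.1043 0.1075 0.1097]
   0.4781 35 [0.0977 0.0994 0.1007]
   0.4793 36 [0.1025 0.103  0.1035]
   0.4805 37 [0.1017 0.1028 0.1033]
0.135
   0.4661 10 [0.1002 0.101  0.1014]
   0.4673 19 [0.1003 0.1078 0.1092]
   0.4685 18 [0.1058 0.1097 0.111 ]
   0.4697 17 [0.1095 0.1103 0.1107]
   0.4709 12 [0.1093 0.1102 0.1109]
   0.4721 11 [0.1097 0.1102 0.1107]
   0.4733 10 [0.1098 0.1105 0.111 ]
   0.4745 16 [0.1099 0.1107 0.1115]
   0.4757 13 [0.1076 0.1098 0.1105]
   0.4769 19 [0.1023 0.1051 0.109 ]
   0.4781 7 [0.0982 0.1    0.1008]
   0.4793 10 [0.1029 0.1033 0.1037]
   0.4805 11 [0.1013 0.1025 0.1032]
```

The key has settled back with its top at x≈0.4717, z≈0.1102, which matches a key seated in the tilted slot. I turn the shaft upright by pushing the key's side gently with one open finger.

Call:
play_rows([
  [0,0,0.015,0],
  [0,0,0.027,0],
  [0,0,0.027,0],
])

```text
time: 11.05
tcp_pos: [0.4744, 0.1225, 0.1263]
tool_rot: [-2.217, -2.225, 0.0]
force: [-0.1, 0.3, 0.2]
width: 0.0173
finger_force: 0.0
```

Call:
play_rows([
  [0,0.006,0,0],
  [0,0.012,0,0],
  [0,0.018,0,0],
  [0,0.024,0,0],
  [0,0.024,0,0],
])

```text
time: 11.55
tcp_pos: [0.4764, 0.1225, 0.1265]
tool_rot: [-2.217, -2.225, 0.0]
force: [-0.2, -0.4, 1.3]
width: 0.0171
finger_force: 0.3
```

```bash
cat > top.py <<'E'
from h import *
o=manip.observe(); print(o['tcp_pos'],o['force'],o['width'],o['finger_force'])
w=snap('wrist'); C=cloud(w)
# key top patch: z>.1075 between y .1095,.1365 ; use x-profile center
T=C[(C[...,2]>.1085)&(C[...,2]<.1125)&(abs(C[...,0]-.4735)<.0075)&(C[...,1]>.136)&(C[...,1]<.1385)]
E=C[(C[...,2]>.1045)&(C[...,2]<.1085)&(abs(C[...,0]-.4735)<.009)&(C[...,1]>.1362)&(C[...,1]<.141)]
if len(E)>5: print('end face x',np.round(np.percentile(E[:,0],[5,50,95]),4),len(E))
T=C[(C[...,2]>.106)&(C[...,2]<.1135)&(abs(C[...,0]-.4735)<.0075)&(C[...,1]>.111)&(C[...,1]<.137)]
best=None; rng=np.random.default_rng(0)
A=np.c_[T[:,0]-.473,T[:,1]-.123,np.ones(len(T))]
for i in range(400):
    j=rng.choice(len(T),3,False)
    try: s=np.linalg.solve(A[j],T[j,2])
    except Exception: continue
    if abs(s[1])>.1 or abs(s[0])>.4: continue
    n=(abs(A@s-T[:,2])<.0006).sum()
    if best is None or n>best[0]: best=(n,s)
s=best[1]
for _ in range(4):
    k=abs(A@s-T[:,2])<.001; s=np.linalg.lstsq(A[k],T[k,2],rcond=None)[0]
xs=np.percentile(T[k][:,0],[1,99]); xm=xs.mean()
print('top n',k.sum(),'tilt x deg %.1f y %.1f'%tuple(np.degrees(np.arctan(s[:2]))),'x',np.round(xs,4),round(xm,4),'z mid %.4f'%(s[2]+s[0]*(xm-.473)),'y',np.round(np.percentile(T[k][:,1],[1,99]),4))
E
python3 top.py
```

```text
[0.47642251 0.1225224  0.12649181] [-0.19111629 -0.39371143  1.2711278 ] 0.017113409481514227 0.26105725206434727
end face x [0.4692 0.4741 0.478 ] 57
top n 679 tilt x deg -0.6 y 0.5 x [0.4678 0.4785] 0.4731 z mid 0.1107 y [0.1113 0.1367]
```

Call:
play_rows([
  [0,0.004,0,0],
  [0,0.008,0,0],
  [0,0.012,0,0],
  [0,0.012,0,0],
])

```text
time: 12.0
tcp_pos: [0.4766, 0.1225, 0.1264]
tool_rot: [-2.217, -2.225, 0.002]
force: [-3.3, -0.3, 3.0]
width: 0.0171
finger_force: 1.8
```

Call:
play_rows([
  [0,0.004,0,0],
  [0,0.008,0,0],
  [0,0.012,0,0],
  [0,0.012,0,0],
])

```text
time: 12.4
tcp_pos: [0.4767, 0.1225, 0.1262]
tool_rot: [-2.216, -2.224, 0.004]
force: [-6.5, -0.2, 5.1]
width: 0.0173
finger_force: 3.2
```

```bash
python3 top.py
```

```text
[0.47669803 0.12249153 0.12621876] [-6.46132083 -0.2175894   5.14919155] 0.017261272654719145 3.1788872578181326
end face x [0.4694 0.4738 0.478 ] 66
top n 672 tilt x deg 0.7 y 0.6 x [0.4686 0.4782] 0.4734 z mid 0.1106 y [0.1113 0.1368]
```

Call:
play_rows([
  [0,0.005,0,0],
  [0,0.01,0,0],
  [0,0.015,0,0],
  [0,0.015,0,0],
])

```text
time: 12.85
tcp_pos: [0.4768, 0.1225, 0.1261]
tool_rot: [-2.215, -2.223, 0.006]
force: [-8.2, 0.1, 7.1]
width: 0.0171
finger_force: 4.4
```

Call:
play_rows([
  [0,0.005,0,0],
  [0,0.01,0,0],
  [0,0.015,0,0],
  [0,0.015,0,0],
])

```text
time: 13.25
tcp_pos: [0.4768, 0.1225, 0.126]
tool_rot: [-2.214, -2.222, 0.009]
force: [-11.1, 0.9, 10.7]
width: 0.0175
finger_force: 5.6
```

Call:
play_rows([
  [0,0.004,0,0],
  [0,0.008,0,0],
  [0,0.012,0,0],
  [0,0.012,0,0],
])

```text
time: 13.65
tcp_pos: [0.4769, 0.1224, 0.1259]
tool_rot: [-2.213, -2.221, 0.01]
force: [-13.5, 1.1, 11.4]
width: 0.0172
finger_force: 6.7
```

```bash
python3 top.py
```

```text
[0.47694331 0.12243923 0.12588219] [-13.45190913   1.07884639  11.42027406] 0.017201468358634613 6.717544153234485
end face x [0.4695 0.4742 0.4782] 58
top n 666 tilt x deg -0.1 y 0.2 x [0.4677 0.4783] 0.473 z mid 0.1106 y [0.1114 0.1366]
```

The vertical force shows the finger is bearing on the shaft, so the tips really do reach 25 mm ahead. I back off, rise 3 mm and push on the key only.

Call:
play_rows([
  [0,-0.04,0,0],
  [0,-0.085,0,0],
  [0,-0.085,-0.04,0],
  [0,-0.085,-0.04,0],
])

```text
time: 14.1
tcp_pos: [0.4763, 0.1226, 0.1303]
tool_rot: [2.216, 2.224, 0.003]
force: [-0.5, 0.4, 0.3]
width: 0.0171
finger_force: 0.2
```

Call:
play_rows([
  [0,0.02,0,0],
  [0,0.035,0,0],
  [0,0.05,0,0],
  [0,0.05,0,0],
])

```text
time: 14.5
tcp_pos: [0.4767, 0.1225, 0.1292]
tool_rot: [-2.215, -2.223, 0.005]
force: [-5.6, -1.0, 4.6]
width: 0.0174
finger_force: 3.3
```

Call:
play_rows([
  [0,0.006,0,0],
  [0,0.012,0,0],
  [0,0.018,0,0],
  [0,0.018,0,0],
])

```text
time: 14.9
tcp_pos: [0.4768, 0.1224, 0.1291]
tool_rot: [-2.214, -2.222, 0.008]
force: [-9.3, 1.4, 7.1]
width: 0.0173
finger_force: 4.6
```

```bash
python3 top.py
```

```text
[0.47684641 0.12244919 0.12907335] [-9.30566254  1.43758684  7.08666402] 0.017275680696220912 4.641983080655336
end face x [0.4693 0.4738 0.4781] 62
top n 628 tilt x deg 0.4 y 0.7 x [0.4681 0.4783] 0.4732 z mid 0.1106 y [0.1116 0.1368]
```

Call:
play_rows([
  [0,0,-0.01,0],
  [0,0.008,-0.02,0],
  [0,0.016,-0.025,0],
  [0,0.016,-0.025,0],
])

```text
time: 15.35
tcp_pos: [0.4778, 0.1224, 0.1307]
tool_rot: [-2.214, -2.222, 0.009]
force: [-8.4, 0.3, 3.7]
width: 0.017
finger_force: 4.6
```

Call:
play_rows([
  [0,0.006,0,0],
  [0,0.012,0,0],
  [0,0.018,0,0],
  [0,0.018,0,0],
])

```text
time: 15.75
tcp_pos: [0.4778, 0.1224, 0.1303]
tool_rot: [-2.212, -2.22, 0.012]
force: [-11.1, 0.3, 5.2]
width: 0.017
finger_force: 5.9
```

```bash
python3 top.py
```

```text
[0.47777667 0.12241814 0.13032978] [-11.05622052   0.279917     5.20095372] 0.0170222298935271 5.877866007531338
end face x [0.4697 0.474  0.4786] 56
top n 648 tilt x deg -5.4 y 0.2 x [0.4685 0.4791] 0.4738 z mid 0.1113 y [0.1113 0.1367]
```

Call:
play_rows([
  [0,-0.03,0,0],
  [0,-0.03,0.02,0],
  [0,-0.01,0.02,0],
  [0,0.01,0.02,0],
  [0,0.01,0.02,0],
])

```text
time: 16.3
tcp_pos: [0.4772, 0.1224, 0.1288]
tool_rot: [-2.211, -2.219, 0.015]
force: [-15.7, 0.9, 11.3]
width: 0.0169
finger_force: 7.6
```

Call:
play_rows([
  [0,0.007,0,0],
  [0,0.014,0,0],
  [0,0.02,0,0],
  [0,0.02,0,0],
])

```text
time: 16.7
tcp_pos: [0.4775, 0.1224, 0.1288]
tool_rot: [-2.21, -2.218, 0.018]
force: [-17.7, -0.1, 13.8]
width: 0.0172
finger_force: 9.0
```

Call:
play_rows([
  [0,0.006,0,0],
  [0,0.012,0,0],
  [0,0.015,0,0],
  [0,0.015,0,0],
])

```text
time: 17.1
tcp_pos: [0.4788, 0.1224, 0.1289]
tool_rot: [-2.21, -2.218, 0.018]
force: [-16.9, 0.8, 15.0]
width: 0.0169
finger_force: 9.2
```

```bash
python3 top.py
```

```text
[0.47878397 0.12238049 0.12887965] [-16.87083725   0.77100962  15.02016504] 0.016853400700926745 9.180766912177205
end face x [0.4706 0.4749 0.4794] 61
top n 661 tilt x deg -4.0 y 1.0 x [0.4677 0.4801] 0.4739 z mid 0.1106 y [0.1113 0.1368]
```

The shaft is turning now (TCP moved 1.3 mm at a steady 17 N). I continue a little, then back off and measure.

Call:
play_rows([
  [0,0.006,0,0],
  [0,0.012,0,0],
  [0,0.016,0,0],
  [0,0.016,0,0],
])

```text
time: 17.55
tcp_pos: [0.4804, 0.1224, 0.1291]
tool_rot: [-2.21, -2.218, 0.017]
force: [-17.4, 1.1, 15.4]
width: 0.0169
finger_force: 9.6
```

Call:
play_rows([
  [0,-0.04,0,0],
  [0,-0.1,0,0],
  [0,-0.12,0,0],
  [0,-0.12,0,0],
])

```text
time: 17.95
tcp_pos: [0.4792, 0.1225, 0.1302]
tool_rot: [2.217, 2.225, 0.002]
force: [-0.1, 0.2, 0.9]
width: 0.0168
finger_force: 0.3
```

```bash
python3 top.py; python3 key.py >/dev/null; python3 bins.py
```

```text
[0.47919494 0.12251711 0.13024943] [-0.14775381  0.16476223  0.85906885] 0.01683377040752942 0.2844919133917756
end face x [0.4717 0.4758 0.4807] 59
top n 641 tilt x deg -2.7 y 0.6 x [0.4696 0.4808] 0.4752 z mid 0.1105 y [0.1115 0.1367]
0.111
   0.4709 39 [0.1122 0.1148 0.1239]
   0.4721 37 [0.1089 0.1098 0.1104]
   0.4733 35 [0.1101 0.1108 0.1112]
   0.4745 36 [0.1098 0.1106 0.1112]
   0.4757 45 [0.1099 0.1105 0.1112]
   0.4769 44 [0.1096 0.1105 0.1112]
   0.4781 37 [0.1098 0.1107 0.1112]
   0.4793 34 [0.1097 0.1102 0.1111]
   0.4805 36 [0.1093 0.1099 0.1107]
0.123
   0.4661 48 [0.0998 0.1132 0.123 ]
   0.4673 47 [0.1009 0.1142 0.122 ]
   0.4685 43 [0.1021 0.1134 0.122 ]
   0.4697 60 [0.0975 0.1108 0.1225]
   0.4709 71 [0.1092 0.1178 0.1221]
   0.4721 36 [0.1092 0.1102 0.1106]
   0.4733 38 [0.1103 0.1108 0.1117]
   0.4745 37 [0.1101 0.1108 0.1114]
   0.4757 38 [0.1099 0.1107 0.1114]
   0.4769 55 [0.11   0.1105 0.1113]
   0.4781 37 [0.1097 0.1105 0.1113]
   0.4793 39 [0.1096 0.1103 0.1111]
   0.4805 37 [0.1091 0.1099 0.1105]
0.135
   0.4661 9 [0.1003 0.1006 0.1015]
   0.4673 10 [0.1011 0.1017 0.1024]
   0.4685 9 [0.1016 0.1029 0.103 ]
   0.4697 11 [0.0973 0.1021 0.1031]
   0.4709 9 [0.1017 0.1057 0.1096]
   0.4721 14 [0.1055 0.11   0.1109]
   0.4733 11 [0.1099 0.1108 0.1117]
   0.4745 13 [0.1095 0.1111 0.1115]
   0.4757 10 [0.1101 0.1106 0.1114]
   0.4769 16 [0.1091 0.1104 0.1115]
   0.4781 12 [0.1098 0.1108 0.1113]
   0.4793 9 [0.1104 0.1106 0.111 ]
   0.4805 15 [0.1053 0.1098 0.1108]
```

Call:
play_rows([
  [0,-0.03,0,0],
  [0,-0.058,0,0],
  [0,-0.058,-0.2,0],
  [0,-0.058,-0.3,0],
  [0,-0.058,-0.3,0],
])

```text
time: 18.55
tcp_pos: [0.4748, 0.1226, 0.1552]
tool_rot: [2.216, 2.224, 0.004]
force: [1.2, -0.2, -0.5]
width: 0.0169
finger_force: 0.0
```

```bash
python3 top.py; python3 key.py >/dev/null; python3 bins.py
```

```text
[0.47482214 0.12264238 0.1552063 ] [ 1.21430139 -0.18670383 -0.46366844] 0.016934945929298725 0.0
end face x [0.4715 0.4763 0.48  ] 34
top n 477 tilt x deg -1.0 y 0.5 x [0.4715 0.4806] 0.476 z mid 0.1105 y [0.1113 0.1368]
0.111
   0.4661 20 [0.0995 0.1005 0.1011]
   0.4673 28 [0.1006 0.1013 0.1022]
   0.4685 32 [0.1016 0.1021 0.1031]
   0.4697 32 [0.0974 0.0999 0.1029]
   0.4709 16 [0.097  0.0977 0.0983]
   0.4721 32 [0.1089 0.1099 0.1106]
   0.4733 32 [0.11   0.1107 0.1113]
   0.4745 32 [0.1097 0.1106 0.1113]
   0.4757 33 [0.1097 0.1104 0.1113]
   0.4769 33 [0.1096 0.1103 0.1112]
   0.4781 21 [0.1099 0.1105 0.1116]
   0.4793 28 [0.11   0.1105 0.1111]
   0.4805 31 [0.109  0.1099 0.1109]
0.123
   0.4661 22 [0.0997 0.1004 0.1011]
   0.4673 30 [0.1005 0.1014 0.102 ]
   0.4685 31 [0.1013 0.1022 0.1029]
   0.4697 32 [0.0969 0.1003 0.1033]
   0.4709 16 [0.0973 0.0978 0.098 ]
   0.4721 34 [0.109  0.1098 0.1107]
   0.4733 34 [0.1098 0.1104 0.1112]
   0.4745 32 [0.1101 0.1107 0.1111]
   0.4757 34 [0.1096 0.1103 0.1108]
   0.4769 33 [0.1099 0.1106 0.1112]
   0.4781 33 [0.1098 0.1105 0.1109]
   0.4793 26 [0.1101 0.1105 0.1113]
   0.4805 23 [0.1087 0.1098 0.1104]
0.135
   0.4661 7 [0.1    0.1005 0.1012]
   0.4673 8 [0.1008 0.1011 0.1016]
   0.4685 7 [0.1016 0.102  0.1025]
   0.4697 7 [0.0968 0.1017 0.1029]
   0.4709 3 [0.0979 0.0979 0.098 ]
   0.4721 13 [0.1057 0.1098 0.1106]
   0.4733 8 [0.1102 0.1108 0.1109]
   0.4745 8 [0.1102 0.1105 0.1119]
   0.4757 9 [0.1098 0.1107 0.1112]
   0.4769 11 [0.1093 0.1101 0.111 ]
   0.4781 9 [0.11   0.1106 0.1109]
   0.4793 8 [0.1096 0.1102 0.111 ]
   0.4805 11 [0.1022 0.1091 0.1101]
```

The key now sits flat: its top is level at z=0.1105, exactly floor + 13 mm, and the shaft is within about 2° of upright. The key rests against the slot's right wall, so I centre it by closing the fingers to about 11 mm around it.

Call:
play_rows([
  [0,0,0.2,0],
  [0,0,0.31,0],
  [0,0,0.31,0],
  [0,0,0.31,0],
])

```text
time: 19.05
tcp_pos: [0.4734, 0.1225, 0.1289]
tool_rot: [-2.217, -2.225, 0.001]
force: [0.6, -0.6, -0.4]
width: 0.0173
finger_force: 0.0
```

Call:
play_rows([
  [0,0,0,0],
  [0,0,0,0],
  [0,0,0,0],
  [0,0,0,0],
], fingers=13)

```text
time: 19.45
tcp_pos: [0.474, 0.1226, 0.1296]
tool_rot: [2.217, 2.225, 0.001]
force: [-0.4, 0.9, 0.3]
width: 0.0113
finger_force: 0.2
```

Call:
play_rows([
  [0,0,0,0],
  [0,0,0,0],
  [0,0,-0.3,0],
  [0,0,-0.6,0],
  [0,0,-0.6,0],
], fingers=25)

```text
time: 19.95
tcp_pos: [0.4757, 0.1228, 0.1799]
tool_rot: [2.215, 2.223, 0.007]
force: [0.8, 1.4, 0.7]
width: 0.021
finger_force: 0.0
```

```bash
python3 top.py; python3 key.py >/dev/null; python3 bins.py | head -16
```

```text
[0.47573792 0.12279017 0.17987651] [0.77739781 1.36407295 0.67267098] 0.021000532168312536 0.0
end face x [0.4717 0.4764 0.4801] 29
top n 379 tilt x deg 1.3 y 0.2 x [0.4714 0.4801] 0.4758 z mid 0.1104 y [0.1113 0.1366]
0.111
   0.4661 29 [0.0996 0.1003 0.1013]
   0.4673 17 [0.1005 0.1012 0.1019]
   0.4685 27 [0.101  0.1019 0.1026]
   0.4697 29 [0.0971 0.0989 0.1028]
   0.4709 15 [0.109  0.1093 0.1102]
   0.4721 29 [0.1098 0.1104 0.1112]
   0.4733 15 [0.11   0.1106 0.111 ]
   0.4745 29 [0.1099 0.1109 0.1114]
   0.4757 30 [0.1098 0.1105 0.1112]
   0.4769 15 [0.1096 0.1107 0.1114]
   0.4781 31 [0.1099 0.1106 0.1111]
   0.4793 30 [0.1096 0.1103 0.1111]
   0.4805 14 [0.1084 0.1092 0.1099]
0.123
   0.4661 27 [0.0999 0.1006 0.1015]
```

The key is now central (x≈0.4757, against an axis of 0.475). Next is the pulley: rise, turn 90° and travel over the V block.

Call:
play_rows([
  [0,0,-0.2,0.07],
  [0,0,-0.4,0.14],
  [0,0,-0.5,0.21],
  [0,0,-0.5,0.28],
  [0,0,-0.5,0.35],
], fingers=60)

```text
time: 20.55
tcp_pos: [0.4731, 0.1224, 0.2163]
tool_rot: [-2.871, -1.274, 0.002]
force: [-0.8, -0.0, 0.3]
width: 0.0514
finger_force: 0.0
```

Call:
play_rows([
  [0,0,0,0.07],
  [0,0,0,0.14],
  [0,0,0,0.21],
  [0,0,0,0.28],
  [0,0,0,0.35],
])

```text
time: 21.05
tcp_pos: [0.4727, 0.1224, 0.2159]
tool_rot: [3.137, 0.161, -0.004]
force: [0.2, 0.0, 0.5]
width: 0.0512
finger_force: 0.0
```

Call:
play_rows([
  [0,0,0,0.05],
  [0,0,0,0.05],
])

```text
time: 21.25
tcp_pos: [0.4728, 0.1224, 0.216]
tool_rot: [3.141, 0.004, -0.004]
force: [-0.2, -0.3, 0.5]
width: 0.0513
finger_force: 0.0
```

Call:
play_rows([
  [0,0.5,0,0],
  [0,1,0,0],
])

```text
time: 21.45
tcp_pos: [0.4735, 0.0424, 0.2164]
tool_rot: [-3.141, -0.016, 0.002]
force: [-0.2, 0.0, -0.3]
width: 0.0514
finger_force: 0.0
```

Call:
play_rows([
  [0,0.5,0,0],
  [0,1,0,0],
])

```text
time: 21.65
tcp_pos: [0.4736, -0.0387, 0.2165]
tool_rot: [-3.141, -0.012, 0.002]
force: [-0.7, -0.2, 0.0]
width: 0.0512
finger_force: 0.0
```

Call:
play_rows([
  [0,0.5,0,0],
  [0,1,0,0],
])

```text
time: 21.85
tcp_pos: [0.4739, -0.1189, 0.2165]
tool_rot: [-3.141, -0.011, 0.002]
force: [0.4, 0.8, -0.0]
width: 0.0514
finger_force: 0.0
```

Call:
play_rows([
  [0,0.5,0,0],
  [0,1,0,0],
])

```text
time: 22.05
tcp_pos: [0.4742, -0.1989, 0.2164]
tool_rot: [-3.141, -0.011, 0.002]
force: [0.5, 0.3, -0.0]
width: 0.0514
finger_force: 0.0
```

Call:
play_rows([
  [0,0.5,0,0],
  [0,1,0,0],
])

```text
time: 22.25
tcp_pos: [0.4745, -0.2788, 0.2163]
tool_rot: [-3.14, -0.011, 0.002]
force: [0.6, 0.2, 0.7]
width: 0.0514
finger_force: 0.0
```

Call:
play_rows([
  [-0.07,0.5,0,0],
  [-0.15,0.85,0,0],
  [-0.15,0.85,0,0],
  [-0.15,0.85,0,0],
])

```text
time: 22.65
tcp_pos: [0.4628, -0.3454, 0.2162]
tool_rot: [-3.14, -0.006, 0.002]
force: [0.3, -0.1, -0.0]
width: 0.0509
finger_force: 0.0
```

```bash
cat > pul.py <<'E'
from h import *
from scipy.optimize import least_squares
o=manip.observe(); t=o['tcp_pos']; Rt=R.from_rotvec(o['tool_rot']).as_matrix(); print(t,'tooly yaw',np.degrees(np.arctan2(Rt[1,1],Rt[0,1])),o['width'])
w=snap('wrist'); np.save('w9.npy',w); C=cloud(w)
P=C[(abs(C[...,0]-.464)<.06)&(abs(C[...,1]+.345)<.06)&(C[...,2]>.085)&(C[...,2]<.112)]
print(len(P))
top=P[P[:,2]>.097]; r=cv2.minAreaRect((top[:,:2]*1000).astype(np.float32)); print('rim top rect',r)
for x in np.arange(.435,.5,.006):
    k=top[(top[:,0]>x)&(top[:,0]<x+.006)]
    if len(k)>4: print(round(x+.003,3),len(k),np.round(np.percentile(k[:,1],[1,99]),4),round(np.percentile(k[:,1],[1,99]).mean(),4),'z',np.round(np.percentile(k[:,2],[50,95]),4))
q=least_squares(lambda p:np.hypot(top[:,0]-p[0],top[:,2]-p[1])-.04,[.464,.0646],loss='soft_l1',f_scale=.001).x; print('axis xz',q)
E
python3 pul.py
```

```text
[ 0.46275974 -0.34541366  0.21621982] tooly yaw -89.76682481482487 0.050896119801650534
1935
rim top rect ((464.99176025390625, -341.2804870605469), (26.138683319091797, 49.763187408447266), 74.53450012207031)
0.438 7 [-0.3471 -0.3444] -0.3457 z [0.0981 0.0997]
0.444 31 [-0.3494 -0.3224] -0.3359 z [0.0999 0.1021]
0.45 135 [-0.3505 -0.3236] -0.3371 z [0.0996 0.1036]
0.456 180 [-0.3521 -0.3255] -0.3388 z [0.1015 0.1049]
0.462 192 [-0.3538 -0.3269] -0.3404 z [0.1016 0.1056]
0.468 219 [-0.3555 -0.3286] -0.342 z [0.1014 0.1056]
0.474 216 [-0.3571 -0.3305] -0.3438 z [0.1007 0.1049]
0.48 148 [-0.3588 -0.3318] -0.3453 z [0.0998 0.1035]
0.486 40 [-0.3598 -0.3331] -0.3464 z [0.0998 0.1021]
0.492 9 [-0.3373 -0.3348] -0.336 z [0.0977 0.099 ]
axis xz [0.46490332 0.06228627]
```

The pulley rim runs along yaw -15.4°, centre (0.465, -0.341), so I turn the tool 15.6° (roll +0.13), centre it, descend and grip.

Call:
play_rows([
  [0.028,-0.06,0.25,0.065],
  [0.028,-0.06,0.5,0.13],
  [0.028,-0.06,0.6,0.13],
  [0.028,-0.06,0.6,0.13],
])

```text
time: 23.1
tcp_pos: [0.465, -0.3388, 0.168]
tool_rot: [-3.112, 0.412, 0.004]
force: [-0.1, 1.1, 0.2]
width: 0.0509
finger_force: 0.0
```

```bash
python3 - <<'E'
from h import *
o=manip.observe(); t=o['tcp_pos']; Rt=R.from_rotvec(o['tool_rot']).as_matrix(); print(t,np.degrees(np.arctan2(Rt[1,1],Rt[0,1])))
w=snap('wrist'); C=cloud(w); Q=(C-t)@Rt  # tool coords
zw=C[...,2]; m=(zw>.096)&(zw<.107)&(abs(Q[...,0])<.04)&(abs(Q[...,1])<.02); P=Q[m]
for x in np.arange(-.02,.021,.008):
    k=P[abs(P[:,0]-x)<.004]; 
    if len(k)>4: print(round(x,3),len(k),np.round(np.percentile(k[:,1],[1,99]),4),np.percentile(k[:,1],[1,99]).mean().round(4),'top',(t[2]-np.percentile(k[:,2],[10,50])).round(4))
h=C[m]; d=abs(h[:,2]-.1); print('x centre tool',np.percentile(P[h[:,2]>.098][:,0],[2,98]))
E
```

```text
[ 0.4650357  -0.33883232  0.16800877] -105.07411433080435
-0.02 115 [-0.0107  0.0152] 0.0022 top [0.1013 0.0978]
-0.012 285 [-0.0104  0.015 ] 0.0023 top [0.1032 0.0993]
-0.004 357 [-0.0102  0.0152] 0.0025 top [0.1053 0.1016]
0.004 405 [-0.01    0.0151] 0.0025 top [0.1052 0.1019]
0.012 443 [-0.01   0.015] 0.0025 top [0.1036 0.0995]
0.02 210 [-0.01    0.0151] 0.0025 top [0.1015 0.0986]
x centre tool [-0.01821662  0.02074324]
```

Call:
play_rows([
  [0.01,0.02,0.1,0.003],
  [0.01,0.02,0.35,0.003],
  [0.01,0.02,0.55,0.003],
  [0.01,0.02,0.655,0.003],
  [0.01,0.02,0.655,0.003],
])

```text
time: 23.65
tcp_pos: [0.4656, -0.3422, 0.116]
tool_rot: [-3.111, 0.429, 0.002]
force: [-0.3, -0.0, 0.1]
width: 0.0515
finger_force: 0.0
```

Call:
play_rows([
  [0,0,0,0],
  [0,0,0,0],
  [0,0,0,0],
  [0,0,0,0],
  [0,0,0,0],
], fingers=0, squeeze=45)

```text
time: 24.15
tcp_pos: [0.4666, -0.343, 0.1179]
tool_rot: [3.111, -0.43, 0.003]
force: [-0.4, 0.9, 6.2]
width: 0.0249
finger_force: 45.0
```

```bash
python3 - <<'E'
from h import *
o=manip.observe(); t=o['tcp_pos']; Rt=R.from_rotvec(o['tool_rot']).as_matrix(); print(t,np.degrees(np.arctan2(Rt[1,1],Rt[0,1])),o['force'],o['torque'],o['width'],o['finger_force'])
E
```

```text
[ 0.46661138 -0.34299003  0.11792106] -105.74883739304323 [-0.38391147  0.90157375  6.19777741] [0.127771   0.06201541 0.02120783] 0.024926705083744324 44.99863687902689
```

The pulley is gripped (width 24.9 mm). I lift it, square it up and carry it to in front of the shaft end.

Call:
play_rows([
  [0,0,-0.15,0],
  [0,0,-0.4,0],
  [0,0,-0.7,0],
  [0,0,-1,0],
])

```text
time: 24.55
tcp_pos: [0.4655, -0.3421, 0.1978]
tool_rot: [-3.111, 0.43, 0.002]
force: [-0.3, -0.3, -2.1]
width: 0.0249
finger_force: 44.7
```

Call:
play_rows([
  [0,0,-0.2,-0.04],
  [0,0,-0.2,-0.08],
  [0,0,-0.2,-0.131],
  [0,0,-0.2,-0.131],
  [0,0,-0.2,-0.131],
])

```text
time: 25.05
tcp_pos: [0.4657, -0.3423, 0.213]
tool_rot: [-3.141, 0.005, 0.001]
force: [0.4, 0.3, -2.3]
width: 0.0247
finger_force: 44.7
```

```bash
python3 - <<'E'
from h import *
o=manip.observe(); t=o['tcp_pos']; Rt=R.from_rotvec(o['tool_rot']).as_matrix(); print(t,np.degrees(np.arctan2(Rt[1,1],Rt[0,1])),o['force'],o['torque'],o['width'],o['finger_force'])
E
```

```text
[ 0.46574435 -0.34230527  0.2129696 ] -90.19119147332964 [ 0.4371628   0.32360517 -2.27485949] [-0.01129354 -0.02978382 -0.02469684] 0.024656641462610835 44.670501463115215
```

Call:
play_rows([
  [0,-0.4,0,0],
  [0,-0.8,0,0],
  [0,-0.98,0,0],
])

```text
time: 25.35
tcp_pos: [0.465, -0.2614, 0.2124]
tool_rot: [-3.139, 0.003, 0.003]
force: [-0.7, -0.5, -2.5]
width: 0.0244
finger_force: 44.9
```

Call:
play_rows([
  [0,-0.4,0,0],
  [0,-0.8,0,0],
  [0,-0.98,0,0],
])

```text
time: 25.65
tcp_pos: [0.4655, -0.1835, 0.2128]
tool_rot: [-3.141, 0.001, 0.001]
force: [-0.4, 0.9, -2.2]
width: 0.0245
finger_force: 45.1
```

Call:
play_rows([
  [0,-0.4,0,0],
  [0,-0.8,0,0],
  [0,-0.98,0,0],
])

```text
time: 25.95
tcp_pos: [0.4659, -0.1057, 0.2129]
tool_rot: [-3.141, 0.0, 0.001]
force: [-0.1, 0.2, -3.1]
width: 0.0246
finger_force: 45.2
```

Call:
play_rows([
  [0,-0.4,0,0],
  [0,-0.8,0,0],
  [0,-0.98,0,0],
])

```text
time: 26.25
tcp_pos: [0.4663, -0.0276, 0.213]
tool_rot: [-3.142, 0.0, -0.0]
force: [0.1, -0.3, -2.5]
width: 0.0247
finger_force: 45.3
```

Call:
play_rows([
  [0.05,-0.4,0,0],
  [0.1,-0.75,0,0],
  [0.1,-0.9,0,0],
  [0.1,-0.9,0,0],
  [0.1,-0.9,0,0],
])

```text
time: 26.75
tcp_pos: [0.4743, 0.0423, 0.2128]
tool_rot: [3.141, -0.0, -0.0]
force: [0.4, -0.0, -1.6]
width: 0.0248
finger_force: 45.4
```

```bash
cat > inh.py <<'E'
from h import *
from scipy.optimize import least_squares
o=manip.observe(); t=o['tcp_pos']; Rt=R.from_rotvec(o['tool_rot']).as_matrix(); print(t,'yaw',np.degrees(np.arctan2(Rt[1,1],Rt[0,1])),'toolz',Rt[:,2].round(4),o['force'],o['torque'],o['width'])
w=snap('wrist'); np.save('w10.npy',w); C=cloud(w); Q=(C-t)@Rt
m=(abs(Q[...,1])<.016)&(abs(Q[...,0])<.045)&(Q[...,2]>.012)&(Q[...,2]<.06); P=Q[m]
r=np.hypot(P[:,0],P[:,2]-.0533); k=P[(r>.036)&(r<.044)&(abs(P[:,0])>.008)]
for lim in((-.006,.006),):
    j=k[(k[:,1]>-.010)&(k[:,1]<.010)]
    q=least_squares(lambda p:np.hypot(j[:,0]-p[0],j[:,2]-p[1])-.0395,[0,.0533],loss='soft_l1',f_scale=.0008).x; print('pulley centre tool x,z',q.round(4),len(j),'x rng',j[:,0].min().round(3),j[:,0].max().round(3))
for x in np.arange(.012,.04,.005):
    j=k[abs(k[:,0]-x)<.0025]
    if len(j)>5: print(' x',round(x,3),'faces y',np.percentile(j[:,1],[1,99]).round(4))
# shaft in world/tool
f=lambda p,P,r: np.hypot(P[:,0]-p[0],P[:,2]-p[1])-r
S=C[(abs(C[...,0]-.475)<.024)&(C[...,2]>.09)&(C[...,2]<.112)&(C[...,1]>.146)&(C[...,1]<.172)]; print('n shoulder',len(S))
if len(S)>30: print('shoulder axis',least_squares(lambda p:f(p,S,.02),[.475,.088],loss='soft_l1',f_scale=.001).x.round(4))
S=C[(abs(C[...,0]-.475)<.018)&(C[...,2]>.09)&(C[...,2]<.105)&(C[...,1]>.097)&(C[...,1]<.105)]
if len(S)>30: print('shaft axis',least_squares(lambda p:f(p,S,.015),[.475,.088],loss='soft_l1',f_scale=.001).x.round(4),len(S))
K=C[(abs(C[...,0]-.475)<.012)&(C[...,2]>.108)&(C[...,2]<.1125)&(C[...,1]>.1)&(C[...,1]<.14)]
if len(K)>10: print('key',len(K),np.percentile(K,[2,50,98],axis=0).round(4))
E
python3 inh.py
```

```text
[0.47434674 0.04231542 0.21283482] yaw -90.00241929756974 toolz [-0.e+00 -9.e-04 -1.e+00] [ 0.40629602 -0.01236972 -1.59032949] [-0.03462338 -0.05454862  0.01297866] 0.024781206841898405
pulley centre tool x,z [-0.0017  0.0553] 1416 x rng -0.037 0.038
 x 0.012 faces y [-0.0156  0.0155]
 x 0.017 faces y [-0.0135  0.0125]
 x 0.022 faces y [-0.0135  0.0122]
 x 0.027 faces y [-0.0134  0.0124]
 x 0.032 faces y [-0.0135  0.0122]
 x 0.037 faces y [-0.0138  0.0122]
n shoulder 1214
shoulder axis [0.4747 0.0884]
shaft axis [0.475  0.0887] 290
key 410 [[0.471  0.1097 0.1083]
 [0.4762 0.1236 0.1105]
 [0.4807 0.1378 0.1117]]
```

```bash
python3 - <<'E'
from h import *
from scipy.optimize import least_squares
o=manip.observe(); t=o['tcp_pos']; Rt=R.from_rotvec(o['tool_rot']).as_matrix()
for f in('w10.npy',):
    w=np.load(f,allow_pickle=True).item(); C=cloud(w); Q=(C-t)@Rt
    P=Q[(abs(Q[...,1])<.011)&(abs(Q[...,0])<.045)&(Q[...,2]>.012)&(Q[...,2]<.06)]
    # envelope over angle about centre
    th=np.degrees(np.arctan2(P[:,0],.0533-P[:,2])); r=np.hypot(P[:,0],P[:,2]-.0533)
    E=[]
    for a in np.arange(-70,71,5):
        k=(abs(th-a)<2.5)&(r>.034)&(r<.044)
        if k.sum()>15: rr=np.percentile(r[k],90); E.append((a,k.sum(),rr))
    E=np.array(E); print(np.round(E,4).tolist())
    a=np.radians(E[:,0]); X=E[:,2]*np.sin(a); Z=.0533-E[:,2]*np.cos(a)
    print(least_squares(lambda p:np.hypot(X-p[0],Z-p[1])-.040,[0,.0533],loss='soft_l1',f_scale=.0005).x, least_squares(lambda p:np.hypot(X-p[0],Z-p[1])-p[2],[0,.0533,.04],loss='soft_l1',f_scale=.0005).x)
E
cat > side.py <<'E'
from h import *
b=snap('side'); np.save('bs.npy',b); C=cloud(b); o=manip.observe(); t=o['tcp_pos']
# front face (toward -y) of pulley: points with y near t.y-.013
m=(abs(C[...,1]-(t[1]-.013))<.006)&(abs(C[...,0]-t[0])<.05)&(abs(C[...,2]-(t[2]-.0533))<.047)
v,u=np.nonzero(m); print('face pts',len(u),'y',np.median(C[m][:,1]))
P=C[m]; rr=cv2.minEnclosingCircle((P[:,[0,2]]*1000).astype(np.float32)); print('enclosing x,z,r',rr)
print('bbox x',np.percentile(P[:,0],[.5,99.5]),'z',np.percentile(P[:,2],[.5,99.5]))
E
python3 side.py
```

```text
[[-50.0, 21.0, 0.0392], [-45.0, 61.0, 0.0404], [-40.0, 28.0, 0.04], [-35.0, 152.0, 0.0394], [-30.0, 30.0, 0.0415], [-25.0, 275.0, 0.0392], [-20.0, 40.0, 0.0412], [-15.0, 190.0, 0.0398], [-10.0, 232.0, 0.039], [-5.0, 114.0, 0.0407], [0.0, 309.0, 0.0388], [5.0, 151.0, 0.0393], [10.0, 278.0, 0.0389], [15.0, 202.0, 0.0393], [20.0, 216.0, 0.039], [25.0, 149.0, 0.0386], [30.0, 210.0, 0.0387], [35.0, 151.0, 0.0386], [40.0, 112.0, 0.0386], [45.0, 210.0, 0.0379], [50.0, 31.0, 0.0393], [55.0, 179.0, 0.0368], [60.0, 73.0, 0.0381], [65.0, 88.0, 0.038], [70.0, 109.0, 0.0375]]
[-0.00152741  0.05409021] [-0.00111469  0.05223723  0.03835896]
face pts 435 y 0.02898581284088314
enclosing x,z,r ((473.9278869628906, 164.0764617919922), 42.31129455566406)
bbox x [0.43329424 0.50956012] z [0.12343237 0.20297303]
```

In the camera frame the pulley centre is about 1.6 mm to -x of the shaft axis. I correct that and lower to axis height (TCP z = 0.0533 + 0.088).

Call:
play_rows([
  [0.02,0,0.2,0],
  [0.02,0,0.5,0],
  [0.02,0,0.8,0],
  [0.02,0,0.89,0],
  [0.02,0,0.89,0],
])

```text
time: 27.35
tcp_pos: [0.475, 0.0424, 0.1409]
tool_rot: [-3.142, 0.003, 0.004]
force: [-0.5, 0.3, -1.4]
width: 0.0247
finger_force: 45.3
```

Call:
play_rows([
  [0,0,0,0],
  [0,0,0,0],
])

```text
time: 27.55
tcp_pos: [0.4768, 0.0428, 0.1428]
tool_rot: [3.142, -0.001, 0.003]
force: [0.3, -0.4, -2.0]
width: 0.0248
finger_force: 45.3
```

```bash
python3 inh.py; python3 - <<'E'
from h import *
# bore seen in side view: look for hole -> depth beyond face inside circle
b=snap('side'); C=cloud(b); o=manip.observe(); t=o['tcp_pos']; c=[t[0],t[1]-.013,t[2]-.0533]
p=proj(b,c)[0]; s=b['fx']/np.linalg.norm(np.array(c)+b['R'].T@b['t']); print('px',p,'px/m',s)
g=b['depth'][int(p[1])-22:int(p[1])+22,int(p[0])-22:int(p[0])+22]
m=(abs(C[...,1]-c[1])<.008)&(np.hypot(C[...,0]-c[0],C[...,2]-c[2])<.05)
v,u=np.nonzero(m); print(u.min(),u.max(),v.min(),v.max())
mm=m.astype(np.uint8)
for r in range(int(p[1])-20,int(p[1])+21,2): print(''.join('#' if mm[r,k] else '.' for k in range(int(p[0])-24,int(p[0])+25)))
E
```

```text
[0.47678206 0.04284863 0.14275281] yaw -90.04952297218671 toolz [ 2.1e-03 -1.0e-04 -1.0e+00] [ 0.27071242 -0.37956916 -1.98551697] [ 0.01058138 -0.05439852 -0.05102507] 0.024755566883503295
pulley centre tool x,z [-0.0017  0.0553] 1402 x rng -0.037 0.038
 x 0.012 faces y [-0.0156  0.0156]
 x 0.017 faces y [-0.0135  0.0124]
 x 0.022 faces y [-0.0134  0.0122]
 x 0.027 faces y [-0.0133  0.0123]
 x 0.032 faces y [-0.0136  0.0122]
 x 0.037 faces y [-0.0138  0.0121]
n shoulder 2136
shoulder axis [0.4748 0.0885]
shaft axis [0.4751 0.0886] 514
key 753 [[0.4711 0.1093 0.1083]
 [0.4769 0.123  0.1104]
 [0.4811 0.1378 0.1118]]
px [223.5492555  162.44536239] px/m 333.187843181342
210 236 149 173
.................................................
.................................................
.................................................
.................................................
....................###......#...................
................#######.....#####................
..............#####################..............
............##########....##########.............
............#########.......#########............
...........########..........#########...........
...........########..........#########...........
...........#########.......##########............
............#########################............
.............######################..............
..............####################...............
.................##############..................
.................................................
.................................................
.................................................
.................................................
.................................................
```

The side view shows the pulley hanging square with its bore open, and in the wrist camera frame its centre matches the shaft axis (0.4751 against 0.475). I advance along the shaft gently.

Call:
play_rows([
  [0,-0.15,0.01,0],
  [0,-0.3,0.01,0],
  [0,-0.35,0.01,0],
  [0,-0.38,0.01,0],
  [0,-0.38,0.01,0],
])

```text
time: 28.15
tcp_pos: [0.4757, 0.0741, 0.1409]
tool_rot: [-3.142, -0.001, 0.0]
force: [0.4, 0.5, -2.4]
width: 0.0247
finger_force: 45.3
```

Call:
play_rows([
  [0,-0.025,0,0],
  [0,-0.05,0,0],
  [0,-0.075,0,0],
  [0,-0.1,0,0],
  [0,-0.1,0,0],
])

```text
time: 28.65
tcp_pos: [0.4759, 0.0817, 0.1409]
tool_rot: [-3.141, 0.001, -0.0]
force: [-0.5, 0.1, -2.2]
width: 0.0249
finger_force: 45.3
```

Call:
play_rows([
  [0,-0.02,0,0],
  [0,-0.04,0,0],
  [0,-0.06,0,0],
  [0,-0.06,0,0],
])

```text
time: 29.05
tcp_pos: [0.4762, 0.0866, 0.141]
tool_rot: [-3.141, 0.001, -0.001]
force: [2.7, -0.8, -1.1]
width: 0.0249
finger_force: 45.4
```

Call:
play_rows([
  [0.008,0,0,0],
  [0.012,0,0,0],
  [0.012,-0.02,0,0],
  [0.012,-0.04,0,0],
  [0.012,-0.04,0,0],
])

```text
time: 29.55
tcp_pos: [0.4767, 0.0897, 0.1408]
tool_rot: [-3.141, 0.001, 0.0]
force: [0.7, 0.4, -2.1]
width: 0.0247
finger_force: 45.4
```

Call:
play_rows([
  [0,-0.02,0,0],
  [0,-0.03,0,0],
  [0,-0.03,0,0],
])

```text
time: 29.85
tcp_pos: [0.4767, 0.0921, 0.1408]
tool_rot: [-3.141, 0.001, 0.0]
force: [-0.1, 0.2, -2.3]
width: 0.0248
finger_force: 45.4
```

Call:
play_rows([
  [0,-0.02,0,0],
  [0,-0.04,0,0],
  [0,-0.05,0,0],
  [0,-0.05,0,0],
])

```text
time: 30.25
tcp_pos: [0.4767, 0.0961, 0.1409]
tool_rot: [-3.141, 0.001, 0.0]
force: [0.1, -0.6, -1.9]
width: 0.0251
finger_force: 45.4
```

Call:
play_rows([
  [0,-0.02,0,0],
  [0,-0.04,0,0],
  [0,-0.05,0,0],
  [0,-0.05,0,0],
])

```text
time: 30.65
tcp_pos: [0.4768, 0.1001, 0.1409]
tool_rot: [-3.141, 0.001, 0.0]
force: [0.8, -0.2, -2.6]
width: 0.0245
finger_force: 45.4
```

The pulley is past the key's near end with no force. I continue.

Call:
play_rows([
  [0,-0.025,0,0],
  [0,-0.05,0,0],
  [0,-0.075,0,0],
  [0,-0.1,0,0],
  [0,-0.1,0,0],
])

```text
time: 31.15
tcp_pos: [0.4768, 0.1082, 0.1409]
tool_rot: [-3.141, 0.0, -0.0]
force: [-0.7, 0.3, -1.7]
width: 0.0248
finger_force: 45.4
```

Call:
play_rows([
  [0,-0.025,0,0],
  [0,-0.05,0,0],
  [0,-0.075,0,0],
  [0,-0.1,0,0],
  [0,-0.1,0,0],
])

```text
time: 31.65
tcp_pos: [0.4768, 0.1162, 0.1409]
tool_rot: [-3.141, 0.0, 0.0]
force: [0.2, 1.3, -2.0]
width: 0.0245
finger_force: 45.4
```

Call:
play_rows([
  [0,-0.025,0,0],
  [0,-0.05,0,0],
  [0,-0.075,0,0],
  [0,-0.085,0,0],
  [0,-0.085,0,0],
])

```text
time: 32.15
tcp_pos: [0.4767, 0.1229, 0.1409]
tool_rot: [-3.141, 0.001, 0.0]
force: [0.5, 0.5, -1.8]
width: 0.025
finger_force: 45.4
```

Call:
play_rows([
  [0,-0.01,0,0],
  [0,-0.02,0,0],
  [0,-0.03,0,0],
  [0,-0.03,0,0],
])

```text
time: 32.55
tcp_pos: [0.4768, 0.1252, 0.1409]
tool_rot: [-3.141, 0.001, -0.0]
force: [-0.3, 0.1, -2.4]
width: 0.0247
finger_force: 45.4
```

Call:
play_rows([
  [0,-0.01,0,0],
  [0,-0.02,0,0],
  [0,-0.03,0,0],
  [0,-0.03,0,0],
])

```text
time: 32.95
tcp_pos: [0.4768, 0.1276, 0.1409]
tool_rot: [-3.141, 0.001, -0.0]
force: [-0.2, -0.3, -2.0]
width: 0.0251
finger_force: 45.4
```

Call:
play_rows([
  [0,-0.008,0,0],
  [0,-0.016,0,0],
  [0,-0.024,0,0],
  [0,-0.024,0,0],
])

```text
time: 33.35
tcp_pos: [0.4768, 0.1286, 0.141]
tool_rot: [3.14, 0.001, -0.0]
force: [0.7, -5.3, -2.0]
width: 0.0246
finger_force: 45.5
```

Contact came at the expected home position. I press to about 15 N.

Call:
play_rows([
  [0,-0.008,0,0],
  [0,-0.016,0,0],
  [0,-0.016,0,0],
])

```text
time: 33.65
tcp_pos: [0.4769, 0.1289, 0.141]
tool_rot: [3.138, 0.002, -0.0]
force: [-0.2, -9.5, 0.1]
width: 0.0244
finger_force: 45.7
```

Call:
play_rows([
  [0,-0.008,0,0],
  [0,-0.012,0,0],
  [0,-0.012,0,0],
])

```text
time: 33.95
tcp_pos: [0.4768, 0.129, 0.141]
tool_rot: [3.137, 0.003, -0.0]
force: [-0.6, -13.3, 0.9]
width: 0.0247
finger_force: 45.8
```

Call:
play_rows([
  [0,-0.004,0,0],
  [0,-0.004,0,0],
  [0,-0.004,0,0],
  [0,0.01,0,0],
  [0,0.026,0,0],
])

```text
time: 34.45
tcp_pos: [0.4768, 0.1285, 0.1409]
tool_rot: [3.14, -0.0, -0.0]
force: [0.8, -2.5, -1.9]
width: 0.0248
finger_force: 45.5
```

Call:
play_rows([
  [0,0,0,0],
  [0,0,0,0],
  [0,0,0,0],
  [0,0,0,0],
], fingers=42)

```text
time: 34.85
tcp_pos: [0.4769, 0.1299, 0.141]
tool_rot: [-3.141, 0.001, -0.001]
force: [-0.4, 0.2, 0.7]
width: 0.0358
finger_force: 0.0
```

Call:
play_rows([
  [0,0,-0.2,0],
  [0,0,-0.5,0],
  [0,0,-0.9,0],
  [0,0,-0.9,0],
  [0,0,-0.9,0],
])

```text
time: 35.35
tcp_pos: [0.4773, 0.1299, 0.2135]
tool_rot: [-3.141, 0.001, -0.003]
force: [-0.1, -0.8, -0.4]
width: 0.0357
finger_force: 0.0
```

```bash
python3 - <<'E'
from h import *
o=manip.observe(); t=o['tcp_pos']; print(t,o['force'],o['width'])
w=snap('wrist'); C=cloud(w)
P=C[(abs(C[...,0]-.475)<.045)&(C[...,1]>.1)&(C[...,1]<.16)&(C[...,2]>.112)&(C[...,2]<.13)]
for x in np.arange(.45,.505,.008):
    k=P[abs(P[:,0]-x)<.004]
    if len(k)>5: print(round(x,3),len(k),'y',np.percentile(k[:,1],[1,99]).round(4),'z',np.percentile(k[:,2],[50,97]).round(4))
S=C[(abs(C[...,0]-.475)<.01)&(C[...,1]>.13)&(C[...,1]<.175)&(C[...,2]>.104)&(C[...,2]<.1115)]; print('shoulder y from',np.percentile(S[:,1],[0,1,5,99]).round(4),len(S))
K=C[(abs(C[...,0]-.475)<.012)&(C[...,1]>.085)&(C[...,1]<.118)&(C[...,2]>.095)&(C[...,2]<.1125)]
print(len(K)); K=K[K[:,2]>.1075]; print('key front',len(K),np.percentile(K,[2,50,98],axis=0).round(4) if len(K) else '')
E
```

```text
[0.4772785  0.12985623 0.21351972] [-0.09332573 -0.75679205 -0.4430248 ] 0.03570114045835293
0.45 152 y [0.1164 0.1417] z [0.1172 0.1215]
0.458 244 y [0.1161 0.1414] z [0.1212 0.1251]
0.466 268 y [0.1164 0.1419] z [0.1238 0.1274]
0.474 301 y [0.1166 0.1418] z [0.1245 0.1284]
0.482 332 y [0.1168 0.1417] z [0.1236 0.1276]
0.49 351 y [0.1168 0.1416] z [0.1215 0.1258]
0.498 358 y [0.1166 0.1417] z [0.1173 0.122 ]
shoulder y from [0.1434 0.1435 0.1446 0.1748] 836
723
key front 80 [[0.4715 0.1097 0.1083]
 [0.4762 0.1124 0.1104]
 [0.4807 0.1149 0.1116]]
```

The pulley's back face is at y=0.1418, against the shoulder at 0.142. The key's top is still at 0.1104, and the gripper is clear. I hand in the job.

```bash
python3 -c "
from bench import manip
print(manip.close_job())"
```

```text
the job is handed in; nothing more can be done
None
```

I handed the job in: the key lies flat on the slot floor, and the pulley is home over it, pressed against the shoulder at about 13 N and released (35 s). To line the key up, I turned the shaft about 10° upright by pushing the key sideways, with about 23 N total on the tool (limit 35 N).

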